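# Rack the sample tubes and tidy the testing table

## Task

Get this testing table in order: the carton lying across the tube rack is in the way, so lay it flat, the same way up, in the shallow grey tray. Stand every sample tube that lies on the table in the rack, each in a hole of its own, cap up and right down in its hole, and hang the empty metal carrier basket by its handle on the hook of the stand. Leave the hand sanitiser bottle and the two flat test cassettes where they are.

Things in the scene. Friction and masses are not known exactly. Their poses are not given: they have to be found in the camera images.
- rack: white plastic tube rack, fixed: block 66 mm (x) by 260 mm (y) by 60 mm high, four round blind holes at y = -90, -30, +30, +90 mm, x = 0: 25 mm in diameter, 50 mm deep (floor 10 mm above the table). x points away from the robot. Origin: centre of the underside. A tube fully home has its mid-length point 67 mm above the table.
- tube1: white plastic sample tube with a hexagonal blue screw cap (the three are alike, two or all three present), lying on the table: round, 20 mm in diameter, cap 20 mm across flats, 115 mm long in all, the cap being the last 28 mm; foot slightly tapered; 35 g. Origin on the axis at mid-length; x runs along the tube from foot to cap. None when absent or while held.
- tube2: white plastic sample tube with a hexagonal blue screw cap (the three are alike, two or all three present), lying on the table: round, 20 mm in diameter, cap 20 mm across flats, 115 mm long in all, the cap being the last 28 mm; foot slightly tapered; 35 g. Origin on the axis at mid-length; x runs along the tube from foot to cap. None when absent or while held.
- tube3: white plastic sample tube with a hexagonal blue screw cap (the three are alike, two or all three present), lying on the table: round, 20 mm in diameter, cap 20 mm across flats, 115 mm long in all, the cap being the last 28 mm; foot slightly tapered; 35 g. Origin on the axis at mid-length; x runs along the tube from foot to cap. None when absent or while held.
- carton: brown cardboard carton, 170 mm (x) by 55 mm (y) by 40 mm high, about 150 g, closed and stiff; at the start it lies along the top of the rack over the holes. Origin: centre of the underside, z up.
- tray: shallow open grey plastic tray, fixed to the table: outside 240 mm (x) by 130 mm (y) by 18 mm high, walls 4 mm, floor 4 mm. Origin: centre of the underside.
- basket: small empty metal carrier basket, 90 mm (x) by 120 mm (y) by 55 mm high, about 180 g, with a rigid arched handle of 10 mm round bar in its y-z plane: legs at y = +-58 mm rise to a straight level top bar along y, from -46 to +46 mm, axis 135 mm above the underside. Origin: centre of the underside, z up.
- basket_bar (a point): middle of the axis of the handle's top bar, on the basket, 135 mm above its underside.
- stand: steel hook stand, fixed: foot 100 mm in diameter, post 16 mm thick, 220 mm high, one hook of 10 mm round bar leaving the post 200 mm up (axis) along the stand's -x axis: level for 93 mm from the post axis, then turned up; tip 109 mm out, its metal up to 227 mm high. Origin: centre of the underside.
- stand_seat (a point): point on the axis of the level part of the hook, 70 mm out from the post's axis and 200 mm high, where the basket's bar is meant to rest (the bar's axis then lies 10 mm above it). Axes as the stand's.
- sanitiser: bystander, to be left alone: clear bottle of hand sanitiser, 40 mm in diameter, 103 mm high, standing between the rack and the basket. Origin: centre of the underside.
- cassette1: bystander, to be left alone: flat white test cassette, 70 x 26 x 12 mm, right of the rack. Origin: centre of the underside.
- cassette2: bystander, to be left alone: flat white test cassette, 70 x 26 x 12 mm, behind the rack. Origin: centre of the underside.

How it is judged:
On the way:
1. the carton is off the rack and lies flat in the tray (x of carton in the frame of tray between -0.06 and 0.06 m and y of carton in the frame of tray between -0.05 and 0.05 m and z of carton in the frame of tray between -0.005 and 0.012 m and angle between carton's own z axis and vertical below 0.1 rad), for 0.2 s.
At the end, for the whole second after the job is handed in: Carton flat in the tray; every tube present cap up (within 0.2 rad) in a rack hole, foot within 6 mm of its floor; basket hanging by its bar on the hook, bar middle within 35 mm of the seat point horizontally, basket within 0.35 rad of level; all released and at rest (all of step 1 and linear speed of each of carton, tube1, tube2, tube3 below 0.03 m/s and angle between each of tube1, tube2, tube3's own x axis and vertical below 0.2 rad and z of tube1 in the frame of rack between 0.055 and 0.074 m and x of tube1 in the frame of rack between -0.02 and 0.02 m and y of tube1 in the frame of rack between -0.11 and 0.11 m and z of tube2 in the frame of rack between 0.055 and 0.074 m and x of tube2 in the frame of rack between -0.02 and 0.02 m and y of tube2 in the frame of rack between -0.11 and 0.11 m and z of tube3 in the frame of rack between 0.055 and 0.074 m and x of tube3 in the frame of rack between -0.02 and 0.02 m and y of tube3 in the frame of rack between -0.11 and 0.11 m and horizontal distance between basket_bar and stand_seat below 0.035 m and z of basket_bar in the frame of stand_seat between 0 and 0.025 m and angle between basket's own z axis and vertical below 0.35 rad and contact force between basket and stand above 0.5 N and linear speed of basket below 0.05 m/s); the robot touches nothing.
It fails at once if the sanitiser or a test cassette is pushed more than 40 mm from its place (distance of any of sanitiser, cassette1, cassette2 from where it was at the start of the episode above 0.04 m).
It fails at once if the hand sanitiser bottle is tipped over (angle between sanitiser's own z axis and vertical above 0.6 rad).
Of tube1, tube2, tube3 only 2 to 3 are there at a start; the rules pass over those that are not, and their reading is None.
At some moment in a run one of tube1, tube2, tube3 may be knocked a few centimetres aside while the robot is not near it.
It also fails if it takes over 208 s, if anything falls off the work surface, if the arm or the gripper's body presses on something with over 40 N, if the wrist force passes 120 N, or if a joint passes its speed limit or range.

## Robot

A 6-joint arm with a two-finger parallel gripper is mounted at the origin on the work surface. World frame = base frame: x ahead of the robot, y to its left, z up, the work surface at z = 0. Lengths are in m, angles in rad, forces in N, time in s.
With the tool pointing down it reaches from about 0.425 to 0.95 m from the base axis. Payload 3.5 kg.
Tool frame: the origin (TCP) lies between the finger pads; the fingertips stand 19 mm ahead of it and the grasp point (between the pads) is the TCP; z points along the fingers, y is the line along which they close (so a half turn about z gives the same grasp; the last joint's range is limited). The gripper opens to 85 mm and grips with 20 to 120 N. Pads are 22 mm wide; open, the fingers measure 114 mm over their backs; the gripper's body (76 mm by 85 mm) begins 54 mm behind the grasp point. The pads swing forward as they close: fully open they stand 13 mm farther back than shut.
Start: joints at [-0.15, 0.286, 1.577, -0, 1.279, -0.15], TCP at [0.675, 0, 0.25] pointing down, gripper open.
Joint ranges: [-2.77, 2.77], [-0.9, 2.22], [0.21, 2.48], [-1.53, 4.67], [0.24, 2.81], [-2.84, 2.84]. Speed limits (rad/s): [2.79, 2.79, 3.14, 3.14, 3.14, 3.14].

## Interface

Orientations are given as a unit quaternion [x, y, z, w].
In Python, from plant import monitor, eyes, ctrl gives the robot as it stands.
- The arm moves only by the shell command python3 -m handwheel 'ROWS' [FORCE]. ROWS is JSON, a list of rows, each a list of 7 numbers: the shift along the tool's x, y, z in units of 40 cm (1.0 is 40 cm), then the turn, a rotation vector about the tool's x, y, z in units of pi rad (1.0 is pi rad), then the opening, from -1 (shut) to 1 (fully open). A call has 1 to 12 rows; each row is the pose to reach, as a shift and turn from the pose commanded when the call began, along the tool's axes at that moment, turning the shorter way round; what a row does not reach only later rows make up. A row lasts 1/8 s, in which the tool goes at most 62.5 mm and 10.7 degrees, less where a joint would pass 70% of its speed; a pose out of reach is approached as far as the arm can. A call with a number of a shift or a turn outside -1 to 1 is refused whole. A call with a gripper value outside its range is refused whole. The fingers move at their own pace and stop on an object; FORCE is the grip in N (left out, the last holds). Time passes only in rows, so rows that repeat a pose let the fingers close. It gives the time, the measured TCP pose, the force, the opening and the grip force at its end, in the units of the state.
- monitor.get_state(): the state, without advancing time (a new reading comes with each control period).
- eyes.read_camera(name): name is "scene" or "side" or "wrist"; returns the picture (480x640x3 uint8, red, green, blue); there is no depth.
- eyes.camera_params(name): a dict with "K" (3x3 intrinsics, pixels), "R" (3x3) and "t" (3): a world point X has camera coordinates R X + t. Camera axes: x right, y down, z forward; pixel columns grow to the right and rows downward; lengths in m; the calibration is good to about 2 mm. A picture is of the moment at which its call begins: read the wrist's pose just before it. camera_params takes no time and is no camera call; for the wrist camera it gives the pose at the moment of the call.
- ctrl.sign_off(): hands the job in; it is judged then, once.
The state is a dict: "time": time; "qpos": joint angles; "dq": joint speeds; "joint_efforts": joint torques, N m; "eef_pos": TCP position; "tcp_rot": TCP orientation; "contact_force": force on the tool from outside, world axes, zero at the start; "wrist_torque": the same for the moment, N m; "opening": opening from 0.0 (shut) to 1.0 (fully open); "finger_force": force on a finger pad.
Only numpy, scipy, OpenCV 4.12 (cv2) and the standard library are available. Lean on these libraries where they do the work, as an engineer would, in place of code of your own. Each camera call takes 0.05 s, during which the arm holds its last target. There are 200 camera calls.

## Working session

There is one attempt and no reset: what is moved stays moved. The work goes in short steps, Python scripts to look and compute and a shell command to move; the robot and the scene stay as the last step left them, time stands still between calls to the robot, and variables do not carry over. Pictures are saved under pics/ and viewed, at most 14 in all, crops included, and the job is handed in when it is done.

```bash
ls; mkdir -p pics
python3 - <<'E'
from plant import monitor, eyes, ctrl
import cv2,numpy as np
print(monitor.get_state())
for n in ("scene","side","wrist"):
    p=eyes.camera_params(n); print(n,np.round(p["K"],1).tolist(),np.round(p["R"],4).tolist(),np.round(p["t"],4).tolist(), (-p["R"].T@p["t"]).round(3))
    cv2.imwrite(f"pics/{n}0.png",cv2.cvtColor(eyes.read_camera(n),cv2.COLOR_RGB2BGR))
E
```

```text
pics
{'time': 0.0, 'qpos': array([-1.50012879e-01,  2.87193373e-01,  1.57816967e+00,  1.47623895e-05,
        1.27861075e+00, -1.49996202e-01]), 'dq': array([ 0.00116144,  0.00075494,  0.0005513 , -0.00059666,  0.00111259,
        0.00018805]), 'joint_efforts': array([-1.79628755e-04, -4.05981302e+01, -2.92628127e+01, -1.54224781e-04,
        5.81841552e-03,  3.74769741e-06]), 'eef_pos': array([6.74388520e-01, 1.16616400e-04, 2.48932624e-01]), 'tcp_rot': array([ 7.07113685e-01,  7.07098875e-01, -7.00909683e-04, -9.62409593e-04]), 'contact_force': array([ 1.08214818,  0.32728855, -0.18606168]), 'wrist_torque': array([0.0191428 , 0.04341896, 0.02825274]), 'finger_force': 0.0, 'opening': 1.001181370815309}
scene [[474.5, 0.0, 319.9], [0.0, 474.5, 243.9], [0.0, 0.0, 1.0]] [[0.8816, 0.4714, 0.0218], [0.3445, -0.6113, -0.7124], [-0.3225, 0.6356, -0.7014]] [-0.5186, -0.0937, 1.2847] [ 0.904 -0.629  0.846]
side [[481.3, 0.0, 321.4], [0.0, 481.3, 240.1], [0.0, 0.0, 1.0]] [[-0.9952, -0.0969, 0.0168], [-0.0637, 0.5045, -0.8611], [0.075, -0.858, -0.5082]] [0.5506, 0.1841, 1.1382] [0.474 0.937 0.728]
wrist [[402.3, 0.0, 324.8], [0.0, 402.3, 234.8], [0.0, 0.0, 1.0]] [[1.0, -0.0007, -0.0017], [-0.0002, -0.9652, 0.2616], [-0.0019, -0.2615, -0.9652]] [-0.6723, -0.0331, 0.3778] [0.673 0.066 0.372]
```

View pics/scene0.png

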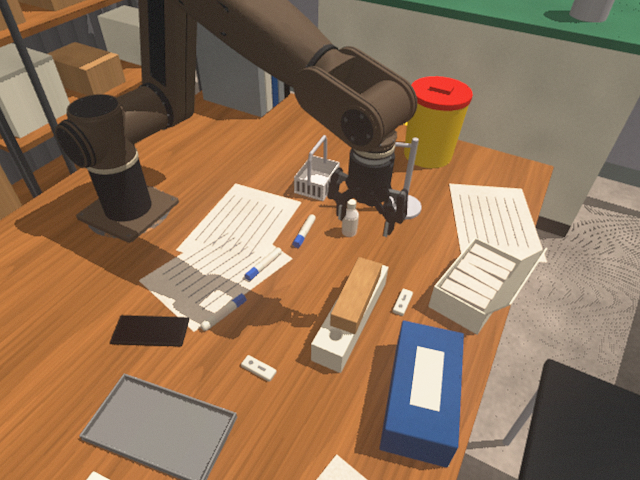

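View pics/side0.png

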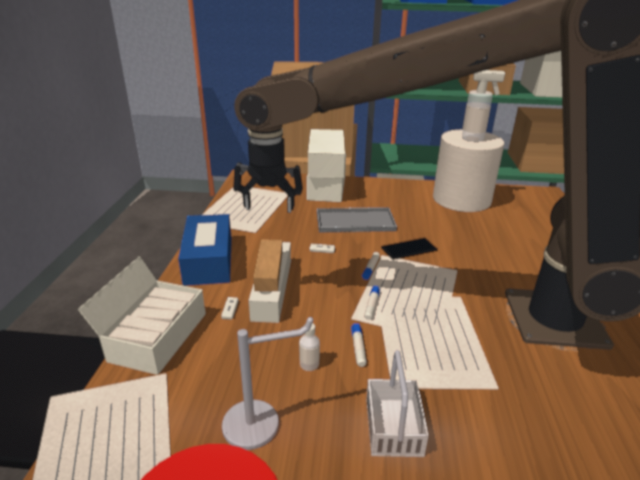

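View pics/wrist0.png

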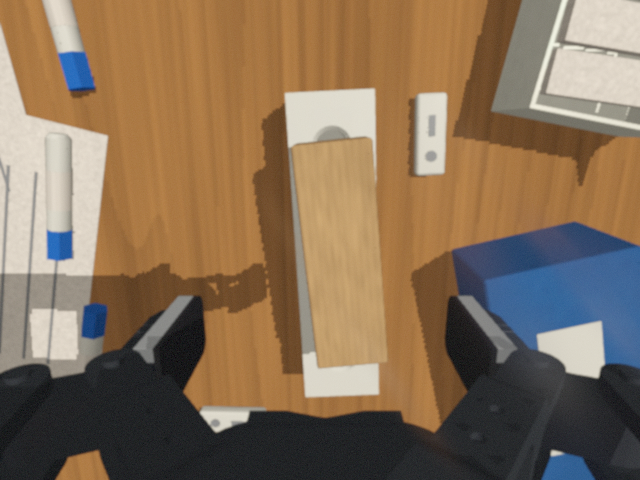

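The table shows three tubes, with blue caps in the scene view near (298,241), (252,272) and (238,300). The carton lies on the rack around (340,250) in the wrist view, and the tray is at the scene's lower left with corners (125,377), (236,412), (197,478) and (82,432). In the side view the basket is at (397,410) and the stand at (250,420), with its hook pointing towards the robot.

```bash
cat > h.py <<'E'
from plant import monitor, eyes, ctrl
import cv2,numpy as np
from scipy.spatial.transform import Rotation as R_
def ray(p,px):
    d=p["R"].T@np.linalg.solve(p["K"],[px[0],px[1],1.]); return -p["R"].T@p["t"], d/np.linalg.norm(d)
def onz(p,px,z):
    c,d=ray(p,px); return c+d*(z-c[2])/d[2]
def tri(p,a,q,b):
    c1,d1=ray(p,a);c2,d2=ray(q,b)
    s=np.linalg.lstsq(np.c_[d1,-d2],c2-c1,rcond=None)[0]
    x,y=c1+s[0]*d1,c2+s[1]*d2
    return (x+y)/2,np.linalg.norm(x-y)
def proj(p,X):
    c=p["R"]@np.array(X)+p["t"]; return (p["K"]@c)[:2]/c[2]
def snap(n,f=None):
    p=eyes.camera_params(n); im=cv2.cvtColor(eyes.read_camera(n),cv2.COLOR_RGB2BGR)
    if f: cv2.imwrite(f"pics/{f}.png",im)
    return p,im
def blue(im,lo=(105,120,60),hi=(130,255,255)):
    m=cv2.inRange(cv2.cvtColor(im,cv2.COLOR_BGR2HSV),lo,hi)
    cs=cv2.findContours(m,cv2.RETR_EXTERNAL,cv2.CHAIN_APPROX_NONE)[0]
    return [c for c in cs if cv2.contourArea(c)>40]
def to_tool(dworld,pose=None):
    s=monitor.get_state(); r=R_.from_quat(s["tcp_rot"]); return r.inv().apply(dworld)/0.4
def st():
    s=monitor.get_state(); print("t %.2f"%s["time"],"tcp",s["eef_pos"].round(4),"rot",s["tcp_rot"].round(3),"q",s["qpos"].round(3),"F",s["contact_force"].round(1),"op %.3f"%s["opening"],"ff %.1f"%s["finger_force"])
E
python3 - <<'E'
from h import *
np.set_printoptions(precision=4,suppress=True)
W,S,D=[eyes.camera_params(n) for n in("wrist","scene","side")]
def show(n,P,pts,z):
    q=np.array([onz(P,a,z)[:2] for a in pts]); r=cv2.minAreaRect((q*1000).astype(np.float32)); print(n,q.tolist(),"mean",q.mean(0),"rect",r)
show("carton",W,[(290,143),(372,138),(386,362),(316,368)],.1)
show("rack",W,[(285,93),(375,88),(379,395),(304,397)],.06)
show("trayS",S,[(125,377),(236,412),(197,478),(82,432)],.018)
show("trayD",D,[(318,210),(392,209),(396,229),(321,231)],.018)
for n,P in(("scene",S),("side",D)):
    im=cv2.imread(f"pics/{n}0.png")
    for c in blue(im):
        m=c.reshape(-1,2).mean(0); a=cv2.contourArea(c)
        if a<1500: print(n,a,m,onz(P,m,.012))
print("tubes scene foot", [onz(S,a,.01)[:2] for a in((312,217),(281,252),(205,325))])
print("tubes side foot", [onz(D,a,.01)[:2] for a in((362,364),(372,317),(378,256))])
print("stand foot",onz(D,(250,424),.0),"post top",onz(D,(242,333),.22),"tip",onz(D,(310,322),.22), "scene post top",onz(S,(413,141),.22))
print("hook tip side/scene?",proj(S,onz(D,(310,322),.22)))
print("bar top end side",onz(D,(398,352),.135),onz(D,(404,381),.135),"scene",onz(S,(325,138),.135),onz(S,(311,160),.135))
print("sanit",onz(D,(310,365),0),onz(S,(350,233),0))
E
```

```text
carton [[0.649630425673049, 0.05544614761930511], [0.7036925129921744, 0.05862267595933278], [0.7194383060299907, -0.10847416017321948], [0.6657198564177988, -0.11372510648141226]] mean [ 0.6846 -0.027 ] rect ((684.613525390625, -26.577407836914062), (54.11996841430664, 169.9346466064453), 5.432904243469238)
rack [[0.6433597173242247, 0.08966143771626345], [0.7093271225043868, 0.09306830636551337], [0.7212669843104997, -0.1678774672794866], [0.6536193253913142, -0.17000106405062504]] mean [ 0.6819 -0.0388] rect ((681.495361328125, -38.95121765136719), (67.67401123046875, 261.2187805175781), 2.6197948455810547)
trayS [[0.369170108460506, -0.38329346458541314], [0.5958826487997908, -0.33913981574902585], [0.6060488196167253, -0.4635932141322797], [0.3813729998498351, -0.49872206279883585]] mean [ 0.4881 -0.4212] rect ((488.6278381347656, -418.93096923828125), (236.58651733398438, 124.52995300292969), 8.886453628540039)
trayD [[0.6085585884166607, -0.45077818639585654], [0.3688371215394666, -0.4894011828832211], [0.3606309902687891, -0.35529369537318833], [0.5853838059182667, -0.3142098
[... 584 characters left out ...]
 ]
side 436.0 [389.6395  24.0465] [ 0.249  -5.6488  0.012 ]
side 124.0 [491.       1.2917] [-1.8527 -9.9513  0.012 ]
side 66.5 [423.7473   0.7363] [-0.5089 -9.6372  0.012 ]
tubes scene foot [array([0.4531, 0.2078]), array([0.4495, 0.056 ]), array([ 0.4226, -0.2086])]
tubes side foot [array([0.4493, 0.2117]), array([0.4299, 0.0595]), array([ 0.415 , -0.2074])]
stand foot [0.6461 0.3731 0.    ] post top [0.6444 0.3789 0.22  ] tip [0.5423 0.3405 0.22  ] scene post top [0.6453 0.3633 0.22  ]
hook tip side/scene? [370.4047 133.91  ]
bar top end side [0.3918 0.3021 0.135 ] [0.3848 0.3683 0.135 ] scene [0.3927 0.3895 0.135 ] [0.4102 0.2778 0.135 ]
sanit [0.5559 0.2167 0.    ] [0.5643 0.2114 0.    ]
```

```bash
python3 -m handwheel '[[-0.068,0.026,0.1,0,0,-0.03,1],[-0.068,0.026,0.25,0,0,-0.03,1],[-0.068,0.026,0.39,0,0,-0.03,1],[-0.068,0.026,0.4,0,0,-0.03,1],[-0.068,0.026,0.4,0,0,-0.03,1]]' 40; python3 -m handwheel '[[0,0,0,0,0,0,-1],[0,0,0,0,0,0,-1],[0,0,0,0,0,0,-1],[0,0,0,0,0,0,-1],[0,0,0,0,0,0,-1],[0,0,0,0,0,0,-1],[0,0,-0.1,0,0,0,-1],[0,0,-0.25,0,0,0,-1],[0,0,-0.35,0,0,0,-1]]' 40; python3 -c "from h import *;st()"
```

```text
time: 0.78
eef_pos: [0.6863, -0.0272, 0.0918]
tcp_rot: [0.673, 0.74, 0.0, 0.001]
contact_force: [0.5, 0.3, -0.2]
opening: 1.001
finger_force: 0.0
time: 1.9
eef_pos: [0.686, -0.0272, 0.234]
tcp_rot: [0.673, 0.74, 0.001, 0.002]
contact_force: [0.2, -0.3, -0.2]
opening: 0.635
finger_force: 44.4
t 1.90 tcp [ 0.686  -0.0272  0.234 ] rot [0.673 0.74  0.001 0.002] q [-0.187  0.322  1.563  0.     1.253 -0.281] F [ 0.2 -0.3 -0.2] op 0.635 ff 44.4
```

```bash
python3 -m handwheel '[[-0.921,-0.589,0,0,0,0.478,-1],[-0.921,-0.589,0,0,0,0.478,-1],[-0.921,-0.589,0,0,0,0.478,-1],[-0.921,-0.589,0,0,0,0.478,-1],[-0.921,-0.589,0,0,0,0.478,-1],[-0.921,-0.589,0,0,0,0.478,-1],[-0.921,-0.589,0,0,0,0.478,-1],[-0.921,-0.589,0,0,0,0.478,-1],[-0.921,-0.589,0,0,0,0.478,-1],[-0.921,-0.589,0.05,0,0,0.478,-1],[-0.921,-0.589,0.15,0,0,0.478,-1],[-0.921,-0.589,0.25,0,0,0.478,-1]]'
python3 - <<'E'
from h import *
st()
p,a=snap("scene"); q,b=snap("side")
cv2.imwrite("pics/c1.png",np.hstack([cv2.resize(a[300:480,20:320],(480,288)),cv2.resize(b[120:300,250:450],(320,288))]))
E
```

```text
time: 3.4
eef_pos: [0.4858, -0.4145, 0.1281]
tcp_rot: [0.996, 0.084, -0.0, -0.0]
contact_force: [0.5, -0.3, -0.6]
opening: 0.634
finger_force: 44.3
t 3.40 tcp [ 0.4858 -0.4145  0.1281] rot [ 0.996  0.084 -0.    -0.   ] q [-0.865  0.33   1.759 -0.     1.054  0.538] F [ 0.5 -0.3 -0.6] op 0.634 ff 44.3
```

View pics/c1.png

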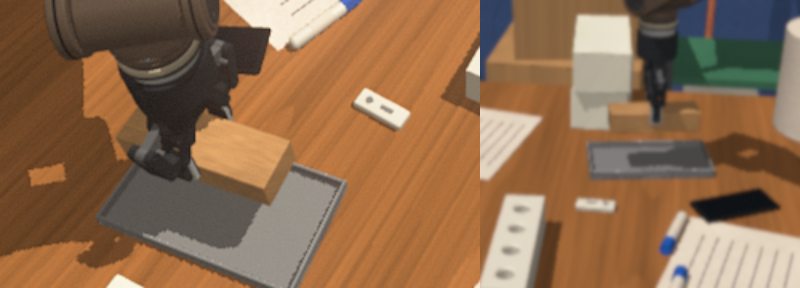

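The carton is held level above the tray: carton at crop (655,117), tray at (650,160). I'll lower and release it, then go up to look at the rest.

```bash
python3 -m handwheel '[[0,0,0.12,0,0,0,-1],[0,0,0.2,0,0,0,-1],[0,0,0.235,0,0,0,-1],[0,0,0.235,0,0,0,-1],[0,0,0.235,0,0,0,0.55],[0,0,0.235,0,0,0,0.55],[0,0,0.235,0,0,0,0.55],[0,0,0.15,0,0,0,0.55],[0,0,0.0,0,0,0,0.55],[0,0,-0.15,0,0,0,0.55],[0,0,-0.3,0,0,0,0.6]]'
python3 - <<'E'
from h import *
st()
p,a=snap("wrist","w1")
E
```

```text
time: 4.88
eef_pos: [0.4853, -0.416, 0.2523]
tcp_rot: [0.997, 0.082, 0.0, 0.0]
contact_force: [-0.1, -0.5, -0.2]
opening: 0.799
finger_force: 0.0
t 4.88 tcp [ 0.4853 -0.416   0.2523] rot [0.997 0.082 0.    0.   ] q [-0.867  0.207  1.668 -0.     1.266  0.54 ] F [-0.1 -0.5 -0.2] op 0.799 ff 0.0
```

View pics/w1.png

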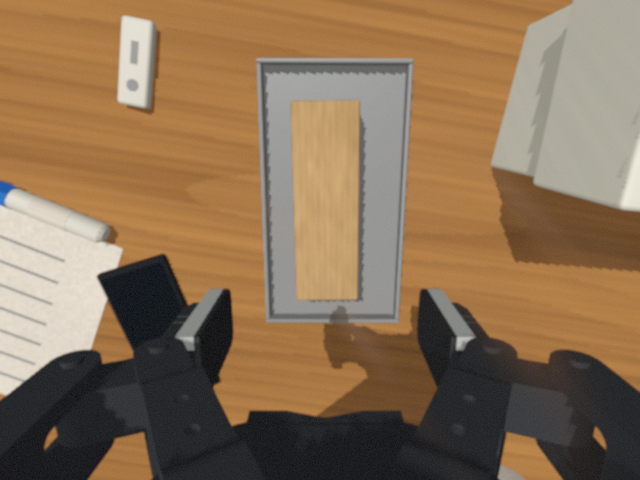

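The carton lies flat inside the tray, from (292,100) to (358,300) within tray (258,60)-(412,322). Next I'll move over the tubes for a top view.

```bash
python3 -m handwheel '[[0.2,-1,-0.2,0,0,-0.447,1],[0.2,-1,-0.2,0,0,-0.447,1],[0.2,-1,-0.2,0,0,-0.447,1],[0.2,-1,-0.2,0,0,-0.447,1],[0.2,-1,-0.2,0,0,-0.447,1],[0.2,-1,-0.2,0,0,-0.447,1],[0.2,-1,-0.2,0,0,-0.447,1],[0.2,-1,-0.2,0,0,-0.447,1],[0.2,-1,-0.2,0,0,-0.447,1],[0.2,-1,-0.2,0,0,-0.447,1]]'
python3 - <<'E'
from h import *
st()
p,a=snap("wrist","w2"); np.save("w2.npy",p,allow_pickle=True)
E
```

```text
time: 6.18
eef_pos: [0.4993, -0.0088, 0.33]
tcp_rot: [0.709, 0.705, -0.0, -0.0]
contact_force: [-0.5, 0.5, 1.0]
opening: 1.002
finger_force: 0.0
t 6.17 tcp [ 0.4993 -0.0088  0.33  ] rot [ 0.709  0.705 -0.    -0.   ] q [-0.221 -0.162  1.903 -0.     1.401 -0.216] F [-0.5  0.5  1. ] op 1.002 ff 0.0
```

View pics/w2.png

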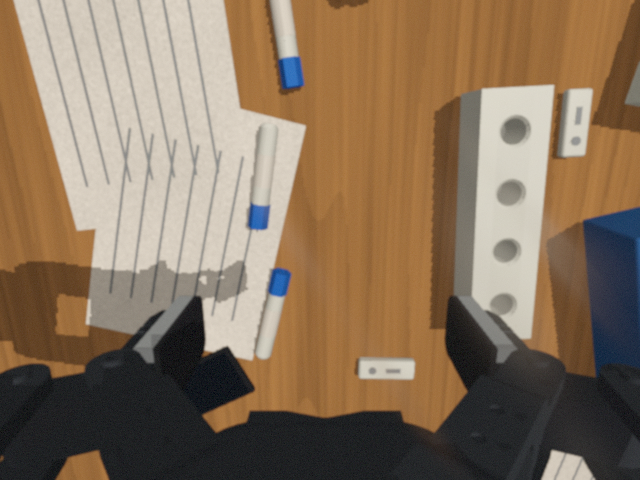

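Tubes in view: B with foot (268,127) and cap (259,227), C with cap (281,271) and foot (264,357), A with cap end (292,86). The hole centres are at (515,130), (511,192), (506,250) and (501,303). I'll compute positions and test in the air how the wrist tilts both ways.

```bash
python3 - <<'E'
from h import *
np.set_printoptions(precision=4,suppress=True)
p=np.load("w2.npy",allow_pickle=True).item()
H=np.array([onz(p,a,.06)[:2] for a in((515,130),(511,192),(506,250),(501,303))]); print("holes",H, np.diff(H,axis=0))
print("rack corners",[onz(p,a,.06)[:2] for a in((482,89),(553,85),(530,338))])
im=cv2.imread("pics/w2.png")
for c in blue(im):
    a=cv2.contourArea(c)
    if a<2000: print(a,cv2.minAreaRect(c),onz(p,c.reshape(-1,2).mean(0),.012)[:2])
for n,f,c in(("B",(268,125),(259,228)),("C",(264,358),(281,270)),("A",(285,25),(292,87))):
    F,C=onz(p,f,.01)[:2],onz(p,c,.01)[:2]; d=C-F; print(n,"foot",F,"cap",C,"mid",(F+C)/2,"len",np.linalg.norm(d),"yaw",np.degrees(np.arctan2(d[1],d[0])))
E
python3 -m handwheel '[[0,0,0,0,-0.45,0,1],[0,0,0,0,-0.45,0,1],[0,0,0,0,-0.45,0,1],[0,0,0,0,-0.45,0,1],[0,0,0,0,-0.45,0,1],[0,0,0,0,-0.45,0,1],[0,0,0,0,-0.45,0,1],[0,0,0,0,-0.45,0,1],[0,0,0,0,-0.45,0,1],[0,0,0,0,-0.45,0,1],[0,0,0,0,-0.45,0,1]]'; python3 -c "from h import *;st()"
```

```text
holes [[ 0.6778  0.0526]
 [ 0.6808 -0.0065]
 [ 0.6826 -0.0663]
 [ 0.6839 -0.1252]] [[ 0.003  -0.0591]
 [ 0.0018 -0.0598]
 [ 0.0013 -0.0589]]
rack corners [array([0.6431, 0.0893]), array([0.708 , 0.0924]), array([ 0.7199, -0.1667])]
405.5 ((278.9706115722656, 282.1176452636719), (17.46256446838379, 26.436382293701172), 14.03624439239502) [ 0.4431 -0.119 ]
362.0 ((258.0, 216.5), (23.0, 18.0), 90.0) [ 0.4225 -0.0407]
565.0 ((290.6156005859375, 72.2514419555664), (29.87923812866211, 20.75580596923828), 81.25383758544922) [0.4632 0.1107]
B foot [0.4376 0.0586] cap [ 0.4225 -0.0542] mid [0.4301 0.0022] len 0.11379985476294471 yaw -97.6030799583378
C foot [ 0.4206 -0.2211] cap [ 0.4458 -0.105 ] mid [ 0.4332 -0.163 ] len 0.11879908829418134 yaw 77.77681141291903
A foot [0.4587 0.1549] cap [0.4641 0.0965] mid [0.4614 0.1257] len 0.058690237966741284 yaw -84.7104558745908
time: 7.6
eef_pos: [0.4997, -0.0087, 0.3316]
tcp_rot: [0.54, 0.536, -0.459, 0.459]
contact_force: [0.4, -1.0, -1.1]
opening: 1.002
finger_force: 0.0
t 7.60 tcp [ 0.4997 -0.0087  0.3316] rot [ 0.54   0.536 -0.459  0.459] q [ 0.226  0.127  1.983 -1.316  1.683  0.575] F [ 0.4 -1.  -1.1] op 1.002 ff 0.0
```

```bash
python3 -m handwheel '[[0,0,0,0,0.45,0,0.3],[0,0,0,0,0.45,0,0.3],[0,0,0,0,0.45,0,0.3],[0,0,0,0,0.45,0,0.3],[0,0,0,0,0.45,0,0.3],[0,0,0,0,0.45,0,0.3],[0,0,0,0,0.45,0,0.3],[0,0,0,0,0.45,0,0.3],[0,0,0,0,0.45,0,0.3],[0,0,0,0,0.45,0,0.3]]'; python3 -m handwheel '[[0.37,-0.098,0,0,0,-0.031,0.3],[0.37,-0.098,0.1,0,0,-0.031,0.3],[0.37,-0.098,0.3,0,0,-0.031,0.3],[0.37,-0.098,0.45,0,0,-0.031,0.3],[0.37,-0.098,0.45,0,0,-0.031,0.3]]'
python3 - <<'E'
from h import *
st()
p,a=snap("wrist","w3"); q,b=snap("side"); s,c=snap("scene"); np.save("w3.npy",p,allow_pickle=True)
for n,P,im in(("wrist",p,a),("side",q,b),("scene",s,c)):
    for k in blue(im):
        if cv2.contourArea(k)<8000:
            x=onz(P,k.reshape(-1,2).mean(0),.012)[:2]
            if .3<x[0]<.6 and abs(x[1])<.4: print(n,cv2.contourArea(k),x.round(4),cv2.minAreaRect(k))
E
```

```text
time: 8.85
eef_pos: [0.4993, -0.0084, 0.3307]
tcp_rot: [0.708, 0.706, -0.0, 0.001]
contact_force: [0.3, -1.1, 0.0]
opening: 0.644
finger_force: 0.0
time: 9.48
eef_pos: [0.458, 0.1412, 0.1468]
tcp_rot: [0.672, 0.741, -0.002, -0.001]
contact_force: [0.1, -0.1, -0.7]
opening: 0.654
finger_force: 0.0
t 9.47 tcp [0.458  0.1412 0.1468] rot [ 0.672  0.741 -0.002 -0.001] q [ 8.700e-02 -3.300e-02  2.131e+00 -1.000e-03  1.048e+00 -1.000e-02] F [ 0.1 -0.1 -0.7] op 0.654 ff 0.0
wrist 893.0 [0.4644 0.1107] ((332.2809753417969, 275.2146301269531), (40.51007080078125, 30.465702056884766), 86.18592071533203)
side 42.0 [0.4664 0.1042] ((356.0, 327.5), (7.0, 8.0), 90.0)
side 40.5 [ 0.4459 -0.1123] ((366.3999938964844, 274.29998779296875), (6.640782833099365, 7.905693531036377), 18.434947967529297)
scene 67.5 [ 0.4475 -0.1177] ((239.44004821777344, 299.4200134277344), (7.600000381469727, 11.0), 53.13010025024414)
scene 58.5 [ 0.4264 -0.0372] ((251.9835968017578, 272.6803283691406), (7.170065879821777, 10.883134841918945), 50.19443130493164)
scene 44.5 [0.4667 0.1144] ((298.9615478515625, 239.30767822265625), (6.933752536773682, 8.320503234863281), 33.690067291259766)
```

View pics/w3.png

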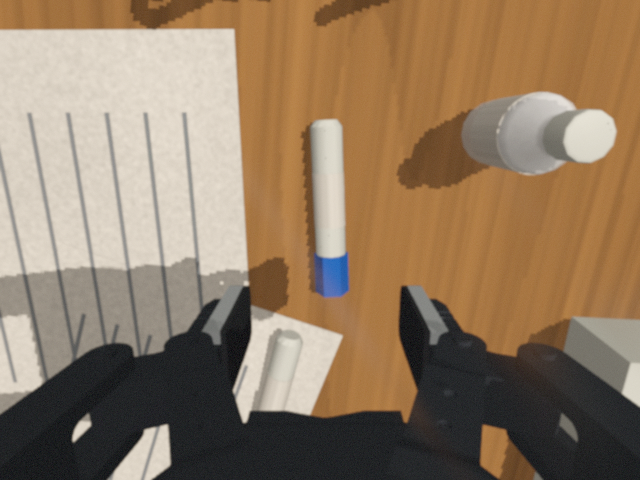

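Tube A is fully visible, with its foot at (325,119) and cap end at (332,297).

Run:
```python
from h import *
np.set_printoptions(precision=4,suppress=True)
p=np.load("w3.npy",allow_pickle=True).item()
F,C=onz(p,(325,119),.01),onz(p,(332,298),.01); d=(C-F); L=np.linalg.norm(d); d/=L
g=F+.072*d; g[2]=.023; s=monitor.get_state()
print(F,C,L,np.degrees(np.arctan2(d[1],d[0])),g,"shift",to_tool(g-s["eef_pos"]),"toolx yaw",R_.from_quat(s["tcp_rot"]).apply([1,0,0]))
```

```text
[0.449 0.211 0.01 ] [0.4655 0.0918 0.01  ] 0.12036722317753999 -82.10483081326126 [0.4589 0.1397 0.023 ] shift [-0.0017  0.001   0.3142] toolx yaw [-0.0964  0.9953 -0.0006]
```

```bash
python3 -m handwheel '[[-0.004,0.003,0.15,0,0,-0.013,0.3],[-0.004,0.003,0.29,0,0,-0.013,0.3],[-0.004,0.003,0.312,0,0,-0.013,0.3],[-0.004,0.003,0.312,0,0,-0.013,0.3],[-0.004,0.003,0.312,0,0,-0.013,-1],[-0.004,0.003,0.312,0,0,-0.013,-1],[-0.004,0.003,0.312,0,0,-0.013,-1],[-0.004,0.003,0.312,0,0,-0.013,-1],[-0.004,0.003,0.312,0,0,-0.013,-1],[-0.004,0.003,0.312,0,0,-0.013,-1]]' 50; python3 -c "from h import *;st()"; python3 -m handwheel '[[0,0,-0.1,0,0,0,-1],[0,0,-0.25,0,0,0,-1],[0,0,-0.4,0,0,0,-1],[0,0,-0.5,0,0,0,-1],[0,0,-0.5,0,0,0,-1]]';python3 -c "from h import *;st()"
```

```text
time: 10.88
eef_pos: [0.4639, 0.1384, 0.0281]
tcp_rot: [0.658, 0.753, 0.001, 0.001]
contact_force: [-1.8, 0.2, 7.3]
opening: 0.206
finger_force: 48.8
t 10.88 tcp [0.4639 0.1384 0.0281] rot [0.658 0.753 0.001 0.001] q [ 0.08   0.182  2.169 -0.     0.786 -0.055] F [-1.8  0.2  7.3] op 0.206 ff 48.8
time: 11.5
eef_pos: [0.4644, 0.1385, 0.2312]
tcp_rot: [0.658, 0.753, 0.004, 0.004]
contact_force: [-0.4, -0.1, -1.3]
opening: 0.206
finger_force: 49.3
t 11.50 tcp [0.4644 0.1385 0.2312] rot [0.658 0.753 0.004 0.004] q [ 0.08  -0.132  2.057 -0.     1.205 -0.055] F [-0.4 -0.1 -1.3] op 0.206 ff 49.3
```

```bash
python3 -m handwheel '[[-0.516,0.273,-0.175,0,0,0,-1],[-0.516,0.273,-0.175,0,0,0,-1],[-0.516,0.273,-0.175,0,-0.05,0,-1],[-0.516,0.273,-0.175,0,-0.47,0,-1],[-0.516,0.273,-0.175,0,-0.47,0,-1],[-0.516,0.273,-0.175,0,-0.47,0,-1],[-0.516,0.273,-0.175,0,-0.47,0,-1],[-0.516,0.273,-0.175,0,-0.47,0,-1],[-0.516,0.273,-0.175,0,-0.47,0,-1],[-0.516,0.273,-0.175,0,-0.47,0,-1],[-0.516,0.273,-0.175,0,-0.47,0,-1],[-0.516,0.273,-0.175,0,-0.47,0,-1]]' ;python3 - <<'E'
from h import *
st()
p,a=snap("scene"); q,b=snap("side"); w,c=snap("wrist")
x,y=proj(p,monitor.get_state()["eef_pos"]).astype(int); u,v=proj(q,monitor.get_state()["eef_pos"]).astype(int); print(x,y,u,v)
f=lambda i,x,y:cv2.resize(i[max(0,y-75):y+75,max(0,x-65):x+65],(260,300))
cv2.imwrite("pics/c4.png",np.hstack([f(a,x,y),f(b,u,v),cv2.resize(c,(280,300))]))
cv2.imwrite("pics/c4a.png",a);cv2.imwrite("pics/c4b.png",b)
E
```

```text
time: 13.0
eef_pos: [0.5981, -0.0517, 0.2955]
tcp_rot: [0.487, 0.558, -0.442, 0.506]
contact_force: [1.3, -0.1, 0.2]
opening: 0.203
finger_force: 49.4
t 13.00 tcp [ 0.5981 -0.0517  0.2955] rot [ 0.487  0.558 -0.442  0.506] q [ 0.129  0.295  1.889 -1.495  1.511  0.611] F [ 1.3 -0.1  0.2] op 0.203 ff 49.4
314 206 305 179
```

View pics/c4.png

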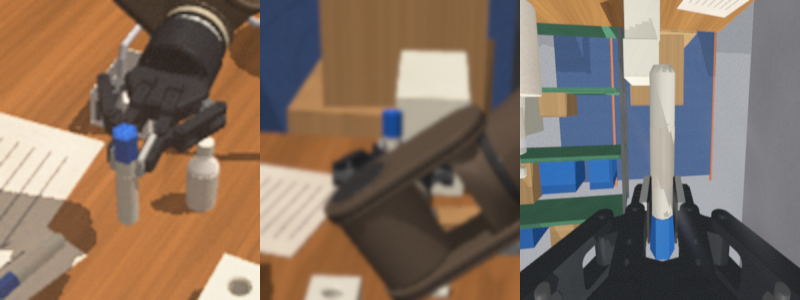

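Tube A is held upright by its upper body, cap up. Its foot is at scene (313,241) and wrist (322,112). I'll triangulate it against the TCP.

Run:
```python
from h import *
np.set_printoptions(precision=4,suppress=True)
s=monitor.get_state(); r=R_.from_quat(s["tcp_rot"]); W,S=eyes.camera_params("wrist"),eyes.camera_params("scene")
print("tool axes",r.as_matrix().T)
for n,a,b in(("foot",(313,240),(322,113)),("cap",(312,203),(327,370))):
    X,e=tri(S,a,W,b); print(n,X,e,"tool",r.inv().apply(X-s["eef_pos"]))
for o in(.012,.018):
  for x in (.072,.08): X=s["eef_pos"]+r.apply([x,0,o]); print(o,x,"pred wrist",proj(W,X),"scene",proj(S,X))
```

```text
tool axes [[-0.0094  0.0949 -0.9954]
 [ 0.991   0.1341  0.0034]
 [ 0.1338 -0.9864 -0.0953]]
foot [ 0.5996 -0.0632  0.2245] 0.004375556671078156 tool [ 0.0715 -0.0006  0.0183]
cap [ 0.601  -0.0694  0.3206] 0.00375488034759952 tool [-0.0248  0.0002  0.0154]
0.012 0.072 pred wrist [330.2842 108.5392] scene [313.4748 237.3916]
0.012 0.08 pred wrist [330.3635  82.1629] scene [313.5797 240.1572]
0.018 0.072 pred wrist [330.062  109.2683] scene [312.3372 239.6482]
0.018 0.08 pred wrist [330.1343  84.047 ] scene [312.4501 242.4097]
```

Run:
```python
from h import *
np.set_printoptions(precision=4,suppress=True)
S,D=eyes.camera_params("scene"),eyes.camera_params("side"); W=np.load("w2.npy",allow_pickle=True).item()
c0=np.array([.6815,-.0388]);ya=np.array([-.0459,.9989]);xa=np.array([.9989,.0459])
for n,P,f,k in(("wrist",W,"w2",12),("scene",S,"c4a",5),("side",D,"c4b",5)):
    im=cv2.GaussianBlur(cv2.cvtColor(cv2.imread(f"pics/{f}.png"),cv2.COLOR_BGR2GRAY),(3,3),0)
    U=8; big=cv2.resize(im,None,fx=U,fy=U,interpolation=cv2.INTER_CUBIC)
    for s in(.09,.03,-.03,-.09):
        h=c0+s*ya; x,y=proj(P,[*h,.06])
        ref=np.median([im[tuple(np.round(proj(P,[*(h+a*xa+b*ya),.06])[::-1]).astype(int))] for a,b in((.022,0),(-.022,0),(0,.025),(0,-.025))])
        m=(big<ref*.88).astype(np.uint8)
        mask=np.zeros_like(m); ring=np.array([(np.array(proj(P,[*(h+.019*(np.cos(t)*xa+np.sin(t)*ya)),.06]))+.5)*U for t in np.linspace(0,6.28,40)]).astype(np.int32)
        cv2.fillPoly(mask,[ring],1); m&=mask
        cs=cv2.findContours(m,cv2.RETR_EXTERNAL,cv2.CHAIN_APPROX_NONE)[0]
        if not cs: print(n,s,"none");continue
        c=max(cs,key=cv2.contourArea); c=cv2.convexHull(c).reshape(-1,2).astype(float)
        q=np.array([onz(P,a/U-.5+.5/U,.06)[:2] for a in c]); 
        (cx,cy),r=cv2.minEnclosingCircle((q*1e3).astype(np.float32)); e=cv2.fitEllipse((q*1e3).astype(np.float32)) if len(q)>5 else None
        print(n,s,"pred",h,"ref",ref,"circ",round(cx,1),round(cy,1),"r",round(r,1),"ell",np.round(e[0],1),np.round(e[1],1))
```

```text
wrist 0.09 pred [0.6774 0.0511] ref 214.0 circ 677.8 52.2 r 14.9 ell [677.8  52.6] [28.  29.7]
wrist 0.03 pred [ 0.6801 -0.0088] ref 210.0 circ 680.5 -7.6 r 14.8 ell [680.5  -6.9] [27.3 29.5]
wrist -0.03 pred [ 0.6829 -0.0688] ref 206.5 circ 683.2 -67.0 r 14.7 ell [683.1 -66.3] [26.3 29.1]
wrist -0.09 pred [ 0.6856 -0.1287] ref 195.5 circ 684.5 -130.6 r 17.6 ell [ 684.3 -130.6] [32.3 34.8]
scene 0.09 pred [0.6774 0.0511] ref 240.0 circ 681.5 51.8 r 15.5 ell [681.8  51.9] [28.  30.9]
scene 0.03 pred [ 0.6801 -0.0088] ref 240.0 circ 684.0 -7.7 r 15.7 ell [684.6  -7.8] [27.6 31.1]
scene -0.03 pred [ 0.6829 -0.0688] ref 239.0 circ 687.3 -67.8 r 15.2 ell [687.2 -67.8] [27.6 30.2]
scene -0.09 pred [ 0.6856 -0.1287] ref 238.0 circ 690.3 -127.6 r 15.2 ell [ 690.1 -127.6] [27.2 29.9]
side 0.09 pred [0.6774 0.0511] ref 217.0 circ 680.8 55.3 r 13.7 ell [681.2  56.5] [23.8 27.9]
side 0.03 pred [ 0.6801 -0.0088] ref 217.0 circ 683.9 -4.6 r 13.7 ell [684.1  -3.1] [22.9 27.4]
side -0.03 pred [ 0.6829 -0.0688] ref 217.0 circ 686.4 -64.1 r 13.1 ell [686.8 -62.9] [22.5 26.3]
side -0.09 pred [ 0.6856 -0.1287] ref 215.5 circ 689.3 -123.1 r 13.4 ell [ 689.2 -122.3] [23.1 26.6]
```

Scene and side views agree that the holes run from (.680,.053) to (.689,-.127). The wrist camera reads about 4 mm short in x. I'll work out the pose for hole 4 with a 10° lean, which keeps the wrist clear of the rack.

```bash
cat >> h.py <<'E'
HOLES=np.array([[.6803,.0528],[.6832,-.0071],[.6862,-.0668],[.6890,-.1268]])
def horiz(phi,lean):
    phi,lean=np.radians([phi,lean]); z=np.array([np.cos(phi)*np.cos(lean),np.sin(phi)*np.cos(lean),-np.sin(lean)])
    x=np.array([0,0,-1.])+z[2]*z*1; x=x-np.dot(x,z)*z; x/=np.linalg.norm(x)
    return np.c_[x,np.cross(z,x),z]
def goal(point,Rm,off,sgn=1):
    "row shift/turn bringing tool-frame point off to world point with tool axes Rm"
    s=monitor.get_state(); r=R_.from_quat(s["tcp_rot"]); Rg=R_.from_matrix(Rm)
    T=np.array(point)-Rg.apply(off)
    print("TCP",T.round(4),"row",(r.inv().apply(T-s["eef_pos"])/.4).round(4),((r.inv()*Rg).as_rotvec()/np.pi).round(4))
E
python3 - <<'E'
from h import *
st()
M=horiz(-95,10); h=HOLES[3]; o=[.0715,0,.0183]
u=M[:,0]; u=u/-u[2]  # per metre down
print(M.round(3))
for z in(.085,.046):
    f=np.array([*h,0])+u*( .053-z); f[2]=z; goal(f,M,o)
E
```

```text
t 13.15 tcp [ 0.5985 -0.0519  0.2974] rot [ 0.488  0.556 -0.442  0.507] q [ 0.129  0.293  1.888 -1.496  1.511  0.611] F [0.5 0.2 0.1] op 0.198 ff 49.4
[[ 0.015  0.996 -0.086]
 [ 0.173 -0.087 -0.981]
 [-0.985  0.    -0.174]]
TCP [ 0.689  -0.1268  0.1586] row [0.3255 0.198  0.2482] [0.0701 0.025  0.0084]
TCP [ 0.6896 -0.12    0.1196] row [0.4242 0.2014 0.2408] [0.0701 0.025  0.0084]
```

```bash
python3 -m handwheel '[[0,0.198,0.248,0.07,0.025,0.008,-1],[0.1,0.198,0.248,0.07,0.025,0.008,-1],[0.2,0.198,0.248,0.07,0.025,0.008,-1],[0.3255,0.198,0.248,0.07,0.025,0.008,-1],[0.3255,0.198,0.248,0.07,0.025,0.008,-1],[0.3255,0.198,0.248,0.07,0.025,0.008,-1],[0.3255,0.198,0.248,0.07,0.025,0.008,-1]]' ;python3 - <<'E'
from h import *
st()
M=horiz(-95,10); h=HOLES[3]; o=[.0715,0,.0183]; u=M[:,0]; u=u/-u[2]
f=np.array([*h,0])+u*( .053-.046); f[2]=.046; goal(f,M,o)
p,a=snap("scene"); q,b=snap("side")
x,y=proj(p,[*h,.08]).astype(int); u,v=proj(q,[*h,.08]).astype(int); print(x,y,u,v)
print("foot pred scene",proj(p,[*(monitor.get_state()["eef_pos"]+R_.from_quat(monitor.get_state()["tcp_rot"]).apply(o))]), "hole", proj(p,[*h,.06]))
f=lambda i,x,y:cv2.resize(i[y-75:y+75,x-100:x+100],(400,300))
cv2.imwrite("pics/c5.png",np.hstack([f(a,x,y),f(b,u,v)]))
E
```

```text
time: 14.02
eef_pos: [0.6896, -0.1266, 0.1609]
tcp_rot: [0.564, 0.517, -0.474, 0.436]
contact_force: [0.9, 0.3, 0.6]
opening: 0.203
finger_force: 49.4
t 14.03 tcp [ 0.6896 -0.1266  0.1609] rot [ 0.564  0.517 -0.474  0.436] q [-0.002  0.689  1.575 -1.385  1.524  0.698] F [0.9 0.3 0.6] op 0.203 ff 49.4
TCP [ 0.6896 -0.12    0.1196] row [ 0.1045 -0.0017  0.0015] [ 0.0006  0.0006 -0.0006]
335 328 274 242
foot pred scene [334.39033971 328.1852544 ] hole [335.1907412 334.0531417]
```

View pics/c5.png

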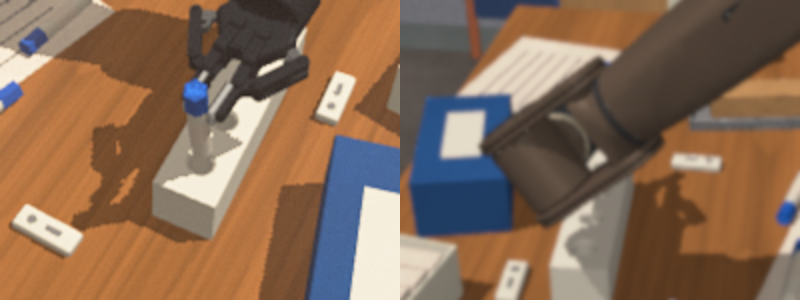

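The foot hangs right over hole 4 (crop (200,165)). I'll lower it along the tube axis in small steps.

```bash
python3 -m handwheel '[[0.03,-0.0015,0.0015,0,0,0,-1],[0.06,-0.0015,0.0015,0,0,0,-1],[0.075,-0.0015,0.0015,0,0,0,-1],[0.075,-0.0015,0.0015,0,0,0,-1]]'; python3 -m handwheel '[[0.01,0,0,0,0,0,-1],[0.02,0,0,0,0,0,-1],[0.03,0,0,0,0,0,-1],[0.03,0,0,0,0,0,-1]]'
python3 - <<'E'
from h import *
st()
s=monitor.get_state(); print("foot",s["eef_pos"]+R_.from_quat(s["tcp_rot"]).apply([.0715,0,.0183]))
p,a=snap("scene"); x,y=335,310
cv2.imwrite("pics/c6.png",cv2.resize(a[y-75:y+75,x-100:x+100],(600,450)))
E
```

```text
time: 14.62
eef_pos: [0.6873, -0.1219, 0.1254]
tcp_rot: [0.562, 0.519, -0.476, 0.433]
contact_force: [0.8, 0.2, -0.0]
opening: 0.205
finger_force: 49.4
time: 15.12
eef_pos: [0.6877, -0.1199, 0.1145]
tcp_rot: [0.563, 0.519, -0.476, 0.434]
contact_force: [-0.1, 0.8, 0.1]
opening: 0.207
finger_force: 49.4
t 15.12 tcp [ 0.6877 -0.1199  0.1145] rot [ 0.563  0.519 -0.476  0.434] q [ 0.007  0.76   1.565 -1.381  1.521  0.753] F [-0.1  0.8  0.1] op 0.207 ff 49.4
foot [ 0.68680932 -0.12562425  0.04095156]
```

No force with the foot 19 mm below the rack's top, so it is in the hole. I'll go a little deeper, release and back away.

```bash
python3 -m handwheel '[[0.01,0,0,0,0,0,-1],[0.02,0,0,0,0,0,-1],[0.02,0,0,0,0,0,-1],[0.02,0,0,0,0,0,0.1],[0.02,0,0,0,0,0,0.3],[0.02,0,0,0,0,0,0.3],[0.02,0,0,0,0,0,0.3],[0,0,-0.08,0,0,0,0.3],[-0.1,0,-0.2,0,0,0,0.3],[-0.3,0,-0.25,0,0,0,0.3],[-0.45,0,-0.25,0,0,0,0.3]]'
python3 - <<'E'
from h import *
st()
p,a=snap("scene"); x,y=300,280
cv2.imwrite("pics/c6.png",cv2.resize(a[y-100:y+100,x-133:x+133],(800,600)))
for k in blue(a):
    if cv2.contourArea(k)<200:
        m=k.reshape(-1,2).mean(0); print(m,cv2.minAreaRect(k),"z.012",onz(p,m,.012)[:2].round(4),"z.111",onz(p,m,.111)[:2].round(4),k.reshape(-1,2).min(0))
print("cap pred",proj(p,[*HOLES[3],.111]),proj(p,[*HOLES[3],.125]))
E
```

```text
time: 16.55
eef_pos: [0.6948, -0.0494, 0.2942]
tcp_rot: [0.562, 0.519, -0.475, 0.434]
contact_force: [0.3, -0.5, 0.0]
opening: 0.651
finger_force: 0.0
t 16.55 tcp [ 0.6948 -0.0494  0.2942] rot [ 0.562  0.519 -0.475  0.434] q [ 0.105  0.549  1.505 -1.329  1.656  0.505] F [ 0.3 -0.5  0. ] op 0.651 ff 0.0
[336.63333333 315.26666667] ((336.2115478515625, 314.9422912597656), (9.41357421875, 8.43299388885498), 11.309932708740234) z.012 [ 0.6566 -0.051 ] z.111 [ 0.6859 -0.1197] [332 311]
[239.53333333 299.66666667] ((239.6400146484375, 299.52001953125), (8.0, 11.200000762939453), 53.13010025024414) z.012 [ 0.448  -0.1178] z.111 [ 0.5021 -0.1785] [233 294]
[251.78571429 272.92857143] ((252.0, 272.5), (7.77817440032959, 10.60660171508789), 45.0) z.012 [ 0.4269 -0.038 ] z.111 [ 0.4835 -0.1082] [246 268]
[274.24691358  84.79012346] ((274.43231201171875, 84.88289642333984), (40.10822296142578, 4.930347442626953), 86.53176879882812) z.012 [-0.0344  0.7979] z.111 [0.077  0.6284] [271  65]
cap pred [336.38161741 318.54778632] [336.72519185 314.07440464]
```

View pics/c6.png

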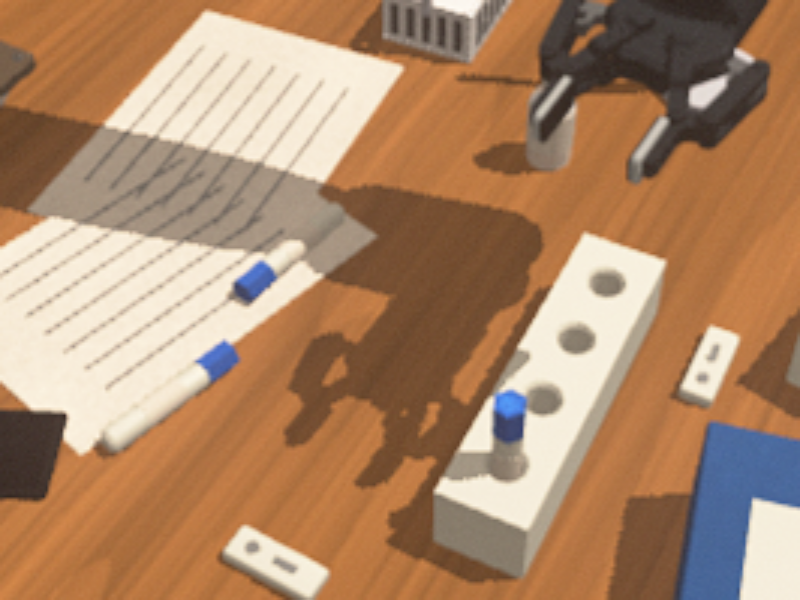

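Tube A stands home in hole 4, with its cap at scene (336,315) as predicted. Tube B is next.

```bash
python3 - <<'E'
from h import *
def down(deg):
    a=np.radians(deg); x=np.array([np.cos(a),np.sin(a),0]); return np.c_[x,np.cross([0,0,-1],x),[0,0,-1]]
goal([.431,-.013,.15],down(82.4),[0,0,0])
E
cat >> h.py <<'E'
def down(deg):
    a=np.radians(deg); x=np.array([np.cos(a),np.sin(a),0]); return np.c_[x,np.cross([0,0,-1],x),[0,0,-1]]
E
```

```text
TCP [ 0.431 -0.013  0.15 ] row [ 0.3843 -0.675   0.029 ] [0.0137 0.4456 0.0096]
```

```bash
python3 -m handwheel '[[0,-0.15,0.03,0.014,0.4456,0.01,0.3],[0,-0.3,0.03,0.014,0.4456,0.01,0.3],[0,-0.45,0.03,0.014,0.4456,0.01,0.3],[0,-0.6,0.03,0.014,0.4456,0.01,0.3],[0.05,-0.675,0.029,0.014,0.4456,0.01,0.3],[0.1,-0.675,0.029,0.014,0.4456,0.01,0.3],[0.15,-0.675,0.029,0.014,0.4456,0.01,0.3],[0.25,-0.675,0.029,0.014,0.4456,0.01,0.3],[0.38,-0.675,0.029,0.014,0.4456,0.01,0.3],[0.38,-0.675,0.029,0.014,0.4456,0.01,0.3],[0.38,-0.675,0.029,0.014,0.4456,0.01,0.3]]'
python3 - <<'E'
from h import *
st()
p,a=snap("wrist","w7"); S,b=snap("scene")
cs=[k for k in blue(a) if 200<cv2.contourArea(k)<3000]
for k in cs: print(cv2.contourArea(k),k.reshape(-1,2).mean(0),cv2.minAreaRect(k),onz(p,k.reshape(-1,2).mean(0),.012)[:2].round(4))
for k in blue(b):
    m=k.reshape(-1,2).mean(0); x=onz(S,m,.012)
    if x[0]<.55: print("scene",m,x[:2].round(4))
# tube body: white band, columns near the cap
g=cv2.cvtColor(a,cv2.COLOR_BGR2HSV); np.save("w7.npy",p,allow_pickle=True)
for v in (120,150,180,210,230,250): 
    row=a[v,200:450].astype(int); print(v,"".join("#" if (r.min()>185) else "b" if r[0]>r[2]+60 else "." for r in row[::3]))
E
```

```text
time: 17.98
eef_pos: [0.4272, -0.0132, 0.1437]
tcp_rot: [0.753, 0.658, -0.004, -0.006]
contact_force: [-0.1, -0.3, 1.7]
opening: 0.652
finger_force: 0.0
t 17.98 tcp [ 0.4272 -0.0132  0.1437] rot [ 0.753  0.658 -0.004 -0.006] q [-2.690e-01 -1.510e-01  2.246e+00 -1.000e-03  1.062e+00 -1.340e-01] F [-0.1 -0.3  1.7] op 0.652 ff 0.0
914.5 [372.25165563 367.99337748] ((370.5253601074219, 369.0581359863281), (29.46251106262207, 46.76030731201172), 10.124671936035156) [ 0.4438 -0.1183]
878.0 [330.26428571 269.59285714] ((329.5, 270.5), (41.0, 31.0), 90.0) [ 0.4236 -0.04  ]
scene [239.5        299.63333333] [ 0.4479 -0.1177]
scene [251.89285714 272.75      ] [ 0.4268 -0.0374]
scene [258.23183391  43.60207612] [-0.2998  1.0908]
120 ......###.....##...########...########.......##....#.#####..........................
150 ....................############.####.......###.....#######.........................
180 ...................##....####....##.........##.....##.#####.........................
210 ........................#####..#####.........#....#...#..#..........................
230 .......#..........###....###...#..##........#......#....##..........................
250 .##...##..............##..........................##................................
```

```bash
python3 -m handwheel '[[0.006,0.005,0.1,0,0,0,0.3],[0.006,0.005,0.24,0,0,0,0.3],[0.006,0.005,0.3,0,0,0,0.3],[0.006,0.005,0.307,0,0,0,0.3],[0.006,0.005,0.307,0,0,0,0.3]]'; python3 -m handwheel '[[0,0,0,0,0,0,-1],[0,0,0,0,0,0,-1],[0,0,0,0,0,0,-1],[0,0,0,0,0,0,-1],[0,0,0,0,0,0,-1],[0,0,0,0,0,0,-1]]' 50; python3 -m handwheel '[[0,0,-0.1,0,0,0,-1],[0,0,-0.25,0,0,0,-1],[0,0,-0.4,0,0,0,-1],[0,0,-0.5,0,0,0,-1],[0,0,-0.5,0,0,0,-1]]'
```

```text
time: 18.7
eef_pos: [0.4284, -0.0108, 0.0211]
tcp_rot: [0.753, 0.658, -0.004, -0.005]
contact_force: [0.1, -0.8, 0.0]
opening: 0.652
finger_force: 0.0
time: 19.45
eef_pos: [0.4277, -0.0106, 0.0208]
tcp_rot: [0.753, 0.658, -0.004, -0.006]
contact_force: [-0.9, 0.8, 7.4]
opening: 0.206
finger_force: 48.8
time: 20.08
eef_pos: [0.432, -0.0116, 0.2237]
tcp_rot: [0.753, 0.658, -0.002, -0.003]
contact_force: [-0.1, -0.2, -0.6]
opening: 0.21
finger_force: 49.3
```

Run:
```python
from h import *
goal([.60,0,.30],horiz(-97,10),[0,0,0])
```

```text
TCP [0.6 0.  0.3] row [ 0.085   0.4109 -0.1939] [-0.0047 -0.4446 -0.0015]
```

```bash
python3 -m handwheel '[[0.085,0.41,-0.194,-0.005,-0.05,0,-1],[0.085,0.41,-0.194,-0.005,-0.1,0,-1],[0.085,0.41,-0.194,-0.005,-0.445,0,-1],[0.085,0.41,-0.194,-0.005,-0.445,0,-1],[0.085,0.41,-0.194,-0.005,-0.445,0,-1],[0.085,0.41,-0.194,-0.005,-0.445,0,-1],[0.085,0.41,-0.194,-0.005,-0.445,0,-1],[0.085,0.41,-0.194,-0.005,-0.445,0,-1],[0.085,0.41,-0.194,-0.005,-0.445,0,-1],[0.085,0.41,-0.194,-0.005,-0.445,0,-1],[0.085,0.41,-0.194,-0.005,-0.445,0,-1]]'
python3 - <<'E'
from h import *
st()
p,a=snap("scene"); w,c=snap("wrist","w8")
x,y=proj(p,monitor.get_state()["eef_pos"]).astype(int); print(x,y)
a0=cv2.resize(a[y-35:y+75,x-40:x+40],(400,550)); 
cv2.imwrite("pics/c8.png",np.hstack([a0,cv2.resize(c[60:460,200:440],(330,550))]))
s=monitor.get_state();r=R_.from_quat(s["tcp_rot"])
for o in(.011,.018):X=s["eef_pos"]+r.apply([.072,0,o]); print("foot pred",o,proj(p,X),proj(w,X))
E
```

```text
time: 21.45
eef_pos: [0.5985, 0.0001, 0.2955]
tcp_rot: [0.574, 0.508, -0.482, 0.424]
contact_force: [0.3, 0.5, 0.0]
opening: 0.21
finger_force: 49.4
t 21.45 tcp [5.985e-01 1.000e-04 2.955e-01] rot [ 0.574  0.508 -0.482  0.424] q [ 0.192  0.411  1.696 -1.252  1.747  0.59 ] F [0.3 0.5 0. ] op 0.210 ff 49.4
328 191
foot pred 0.011 [327.31917588 219.95701487] [330.32655355 108.0482717 ]
foot pred 0.018 [325.30418875 222.2913592 ] [330.06212487 108.93261065]
```

View pics/c8.png

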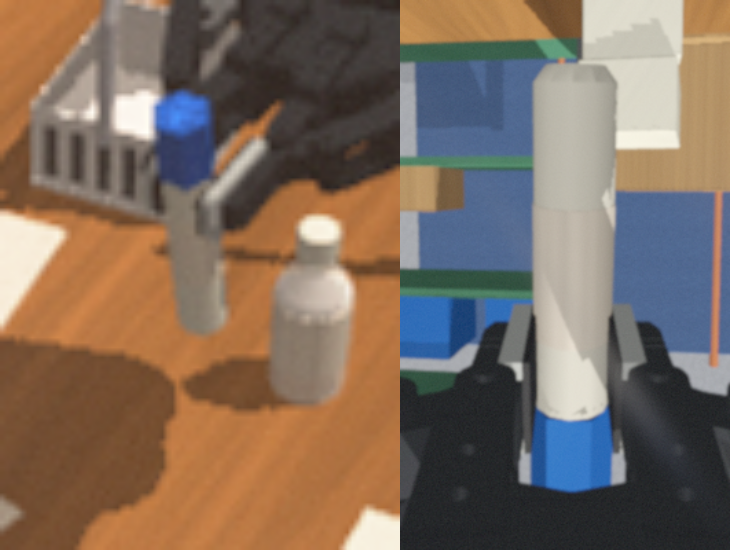

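Tube B is held upright. Its foot is at scene about (328,221) and wrist about (327,110).

Run:
```python
from h import *
s=monitor.get_state(); r=R_.from_quat(s["tcp_rot"]); W,S=eyes.camera_params("wrist"),eyes.camera_params("scene")
for b in((330,109),(330,113)):
    X,e=tri(S,(328.2,221),W,b); print("foot",X.round(4),e,"tool",r.inv().apply(X-s["eef_pos"]).round(4))
M=horiz(-97,10); h=HOLES[2]; o=[.072,0,.0115]; u=M[:,0]; u=u/-u[2]
for z in(.085,.046):
    f=np.array([*h,0])+u*( .053-z); f[2]=z; goal(f,M,o)
```

```text
foot [0.5995 0.0012 0.2222] 0.0028965375726654444 tool [0.0725 0.0011 0.0116]
foot [5.996e-01 4.000e-04 2.231e-01] 0.003450138919456859 tool [0.0714 0.0014 0.0122]
TCP [ 0.6854 -0.0736  0.1579] row [0.3108 0.2398 0.2132] [-0.0012 -0.0005  0.0008]
TCP [ 0.6862 -0.0667  0.1189] row [0.4098 0.2401 0.2133] [-0.0012 -0.0005  0.0008]
```

```bash
python3 -m handwheel '[[0,0.24,0.213,0,0,0,-1],[0.1,0.24,0.213,0,0,0,-1],[0.2,0.24,0.213,0,0,0,-1],[0.31,0.24,0.213,0,0,0,-1],[0.31,0.24,0.213,0,0,0,-1],[0.31,0.24,0.213,0,0,0,-1],[0.31,0.24,0.213,0,0,0,-1]]' ;python3 - <<'E'
from h import *
st()
M=horiz(-97,10); h=HOLES[2]; o=[.072,0,.0115]; u=M[:,0]; u=u/-u[2]
for z in(.058,.045):
    f=np.array([*h,0])+u*( .053-z); f[2]=z; goal(f,M,o)
E
```

```text
time: 22.42
eef_pos: [0.6861, -0.0733, 0.1604]
tcp_rot: [0.574, 0.507, -0.482, 0.425]
contact_force: [0.7, 0.5, -0.1]
opening: 0.213
finger_force: 49.4
t 22.43 tcp [ 0.6861 -0.0733  0.1604] rot [ 0.574  0.507 -0.482  0.425] q [ 0.071  0.714  1.534 -1.312  1.611  0.699] F [ 0.7  0.5 -0.1] op 0.213 ff 49.4
TCP [ 0.6859 -0.0688  0.1309] row [ 0.0746 -0.0018  0.0019] [-0.0008 -0.0001 -0.0001]
TCP [ 0.6862 -0.0666  0.1179] row [ 0.1076 -0.0018  0.0019] [-0.0008 -0.0001 -0.0001]
```

```bash
python3 -m handwheel '[[0.03,0,0.001,0,0,0,-1],[0.06,0,0.001,0,0,0,-1],[0.075,0,0.001,0,0,0,-1],[0.085,0,0.001,0,0,0,-1],[0.095,0,0.001,0,0,0,-1],[0.105,0,0.001,0,0,0,-1],[0.105,0,0.001,0,0,0,-1]]'; python3 -m handwheel '[[0.01,0,0,0,0,0,-1],[0.02,0,0,0,0,0,-1],[0.02,0,0,0,0,0,-1]]'; python3 -c "
from h import *
s=monitor.get_state(); print('foot',s['eef_pos']+R_.from_quat(s['tcp_rot']).apply([.072,0,.0115]))"
```

```text
time: 23.3
eef_pos: [0.6854, -0.0666, 0.1149]
tcp_rot: [0.573, 0.508, -0.484, 0.423]
contact_force: [-0.1, -0.3, 0.1]
opening: 0.214
finger_force: 49.3
time: 23.68
eef_pos: [0.6854, -0.0655, 0.1072]
tcp_rot: [0.573, 0.508, -0.484, 0.424]
contact_force: [-2.0, -2.0, 0.9]
opening: 0.213
finger_force: 49.1
foot [ 0.685136   -0.06431792  0.03426865]
```

```bash
python3 -m handwheel '[[0,0,0,0,0,0,0.1],[0,0,0,0,0,0,0.3],[0,0,0,0,0,0,0.3],[0,0,0,0,0,0,0.3],[-0.02,0,-0.1,0,0,0,0.3],[-0.1,0,-0.22,0,0,0,0.3],[-0.3,0,-0.25,0,0,0,0.3],[-0.45,0,-0.25,0,0,0,0.3]]'
python3 - <<'E'
from h import *
st()
p,a=snap("scene")
for k in blue(a):
    m=k.reshape(-1,2).mean(0)
    if m[1]>200 and cv2.contourArea(k)<300: print(m,cv2.contourArea(k),"z.012",onz(p,m,.012)[:2].round(4),"z.12",onz(p,m,.12)[:2].round(4))
print("cap3 pred",proj(p,[*HOLES[2],.111]),proj(p,[*HOLES[2],.125]))
C=np.array([.4458+.0035,-.105]);F=np.array([.4206+.0035,-.2211]);d=(C-F)/np.linalg.norm(C-F); g=F+.073*d; print(g,np.degrees(np.arctan2(d[1],d[0])))
goal([*g,.16],down(77.8),[0,0,0])
E
```

```text
time: 24.68
eef_pos: [0.6954, 0.0048, 0.2878]
tcp_rot: [0.572, 0.509, -0.483, 0.424]
contact_force: [-0.1, 0.1, 0.2]
opening: 0.646
finger_force: 0.0
t 24.68 tcp [0.6954 0.0048 0.2878] rot [ 0.572  0.509 -0.483  0.424] q [ 0.174  0.603  1.438 -1.276  1.751  0.516] F [-0.1  0.1  0.2] op 0.646 ff 0.0
[337.         316.02702703] 64.5 z.012 [ 0.6582 -0.0524] z.12 [ 0.69   -0.1272]
[239.4137931  299.55172414] 68.5 z.012 [ 0.4476 -0.1177] z.12 [ 0.5067 -0.1839]
[349.5483871  293.61290323] 52.5 z.012 [0.6549 0.0176] z.12 [ 0.6872 -0.0662]
cap3 pred [348.68808754 296.51825748] [349.14677811 292.00020691]
[ 0.4395844  -0.14976114] 77.75366714031959
TCP [ 0.4396 -0.1498  0.16  ] row [ 0.2592 -0.5954  0.5136] [0.0224 0.4442 0.0209]
```

Both tubes are home: caps at scene (337,316) and (349.5,293.6), matching the predictions. Now tube C.

```bash
python3 -m handwheel '[[0,-0.13,0.1,0.022,0.444,0.021,0.3],[0,-0.25,0.2,0.022,0.444,0.021,0.3],[0,-0.38,0.3,0.022,0.444,0.021,0.3],[0,-0.5,0.42,0.022,0.444,0.021,0.3],[0.05,-0.595,0.513,0.022,0.444,0.021,0.3],[0.1,-0.595,0.513,0.022,0.444,0.021,0.3],[0.15,-0.595,0.513,0.022,0.444,0.021,0.3],[0.25,-0.595,0.513,0.022,0.444,0.021,0.3],[0.26,-0.595,0.513,0.022,0.444,0.021,0.3],[0.26,-0.595,0.513,0.022,0.444,0.021,0.3],[0.26,-0.595,0.513,0.022,0.444,0.021,0.3]]'
python3 - <<'E'
from h import *
st()
p,a=snap("wrist","w9"); S,b=snap("scene")
for k in blue(a):
    m=k.reshape(-1,2).mean(0); x=onz(p,m,.012)
    if 200<cv2.contourArea(k)<5000 and x[0]<.6: print("wrist",cv2.contourArea(k),m,cv2.minAreaRect(k),x[:2].round(4),"tool",(to_tool(x-monitor.get_state()["eef_pos"])*.4).round(4))
for k in blue(b):
    m=k.reshape(-1,2).mean(0); x=onz(S,m,.012)
    if x[0]<.55 and m[1]>200: print("scene",m,x[:2].round(4))
E
```

```text
time: 26.1
eef_pos: [0.4364, -0.1492, 0.1513]
tcp_rot: [0.778, 0.629, -0.005, -0.004]
contact_force: [0.3, -0.6, -0.3]
opening: 0.65
finger_force: 0.0
t 26.10 tcp [ 0.4364 -0.1492  0.1513] rot [ 0.778  0.629 -0.005 -0.004] q [-0.546 -0.079  2.165 -0.008  1.066 -0.331] F [ 0.3 -0.6 -0.3] op 0.650 ff 0.0
wrist 1367.0 [330.42957746 181.78873239] ((330.5, 182.0), (44.0, 33.0), 90.0) [ 0.443  -0.1197] tool [0.0306 0.0022 0.1391]
scene [239.53333333 299.63333333] [ 0.4479 -0.1177]
```

```bash
python3 -m handwheel '[[0.003,0.005,0.1,0,0,0,0.3],[0.003,0.005,0.24,0,0,0,0.3],[0.003,0.005,0.31,0,0,0,0.3],[0.003,0.005,0.326,0,0,0,0.3],[0.003,0.005,0.326,0,0,0,0.3]]'; python3 -m handwheel '[[0,0,0,0,0,0,-1],[0,0,0,0,0,0,-1],[0,0,0,0,0,0,-1],[0,0,0,0,0,0,-1],[0,0,0,0,0,0,-1],[0,0,0,0,0,0,-1]]' 50; python3 -m handwheel '[[0,0,-0.1,0,0,0,-1],[0,0,-0.25,0,0,0,-1],[0,0,-0.4,0,0,0,-1],[0,0,-0.5,0,0,0,-1],[0,0,-0.5,0,0,0,-1]]'
python3 - <<'E'
from h import *
M=horiz(70,10); M[:,:2]*=-1
goal([.60,.0,.30],M,[0,0,0])
E
```

```text
time: 26.82
eef_pos: [0.4365, -0.1485, 0.0202]
tcp_rot: [0.778, 0.628, -0.005, -0.005]
contact_force: [-0.3, 0.5, 0.0]
opening: 0.65
finger_force: 0.0
time: 27.58
eef_pos: [0.4369, -0.1489, 0.021]
tcp_rot: [0.778, 0.628, -0.005, -0.004]
contact_force: [-1.2, 0.0, 6.7]
opening: 0.209
finger_force: 48.9
time: 28.2
eef_pos: [0.4406, -0.1497, 0.2239]
tcp_rot: [0.778, 0.628, -0.004, -0.001]
contact_force: [0.5, -1.0, -0.3]
opening: 0.209
finger_force: 49.2
TCP [0.6 0.  0.3] row [ 0.449   0.3094 -0.1944] [-0.032   0.4453  0.0349]
```

```bash
python3 - <<'E'
from h import *
M=horiz(45,10); M[:,:2]*=-1
goal([.62,.0,.30],M,[0,0,0])
E
python3 -m handwheel '[[0.449,0.31,-0.194,-0.005,0.05,0,-1],[0.449,0.31,-0.194,-0.032,0.15,0.035,-1],[0.449,0.31,-0.194,-0.032,0.445,0.035,-1],[0.449,0.31,-0.194,-0.032,0.445,0.035,-1],[0.449,0.31,-0.194,-0.032,0.445,0.035,-1],[0.449,0.31,-0.194,-0.032,0.445,0.035,-1],[0.449,0.31,-0.194,-0.032,0.445,0.035,-1],[0.449,0.31,-0.194,-0.032,0.445,0.035,-1],[0.449,0.31,-0.194,-0.032,0.445,0.035,-1],[0.449,0.31,-0.194,-0.032,0.445,0.035,-1],[0.449,0.31,-0.194,-0.032,0.445,0.035,-1]]'
python3 - <<'E'
from h import *
st()
M=horiz(45,10); M[:,:2]*=-1
goal([.62,.0,.30],M,[0,0,0])
E
```

```text
TCP [0.62 0.   0.3 ] row [ 0.4595  0.3583 -0.1948] [-0.1285  0.4334  0.1505]
time: 29.58
eef_pos: [0.5993, 0.0009, 0.2958]
tcp_rot: [0.629, 0.438, 0.525, -0.371]
contact_force: [-0.2, 0.4, 0.2]
opening: 0.208
finger_force: 49.2
t 29.57 tcp [0.5993 0.0009 0.2958] rot [ 0.629  0.438  0.525 -0.371] q [-0.566  0.209  1.957  1.303  1.65  -0.617] F [-0.2  0.4  0.2] op 0.208 ff 49.2
TCP [0.62 0.   0.3 ] row [0.0134 0.0493 0.0136] [-0.1372  0.0007  0.022 ]
```

```bash
python3 -m handwheel '[[0.013,0.05,0.014,-0.137,0,0.022,-1],[0.013,0.05,0.014,-0.137,0,0.022,-1],[0.013,0.05,0.014,-0.137,0,0.022,-1],[0.013,0.05,0.014,-0.137,0,0.022,-1],[0.013,0.05,0.014,-0.137,0,0.022,-1]]'
python3 - <<'E'
from h import *
st()
p,a=snap("scene"); w,c=snap("wrist","w10"); q,b=snap("side")
s=monitor.get_state();r=R_.from_quat(s["tcp_rot"])
x,y=proj(p,s["eef_pos"]).astype(int); u,v=proj(q,s["eef_pos"]).astype(int); print(x,y,u,v)
f=lambda i,x,y:cv2.resize(i[y-35:y+75,x-40:x+40],(260,358))
cv2.imwrite("pics/c10.png",np.hstack([f(a,x,y),f(b,u,v),cv2.resize(c[:,200:440],(179,358))]))
for o in(.011,.018):X=s["eef_pos"]+r.apply([-.072,0,o]); print("foot pred",o,proj(p,X),proj(w,X),proj(q,X))
M=horiz(45,10); M[:,:2]*=-1; h=HOLES[0]; u=-M[:,0]; u=u/-u[2]
for z in(.085,.046):
    f=np.array([*h,0])+u*( .053-z); f[2]=z; goal(f,M,[-.0715,0,.0115])
E
```

```text
time: 30.2
eef_pos: [0.6204, -0.0003, 0.2998]
tcp_rot: [0.708, 0.294, 0.593, -0.246]
contact_force: [0.1, -0.1, -0.5]
opening: 0.217
finger_force: 49.2
t 30.20 tcp [ 6.204e-01 -3.000e-04  2.998e-01] rot [ 0.708  0.294  0.593 -0.246] q [-0.545  0.041  2.136  1.559  1.275 -0.582] F [ 0.1 -0.1 -0.5] op 0.217 ff 49.2
338 193 292 187
foot pred 0.011 [335.92108159 223.18200255] [327.73827952 470.2660896 ] [293.7613688  217.16843821]
foot pred 0.018 [339.23806054 223.01647912] [327.61447684 456.86356326] [291.27238613 218.54519291]
TCP [0.6851 0.0576 0.1574] row [-0.3104  0.0122  0.2757] [-0.0002  0.0006 -0.0006]
TCP [0.6802 0.0527 0.1184] row [-0.4095  0.0124  0.2758] [-0.0002  0.0006 -0.0006]
```

View pics/c10.png

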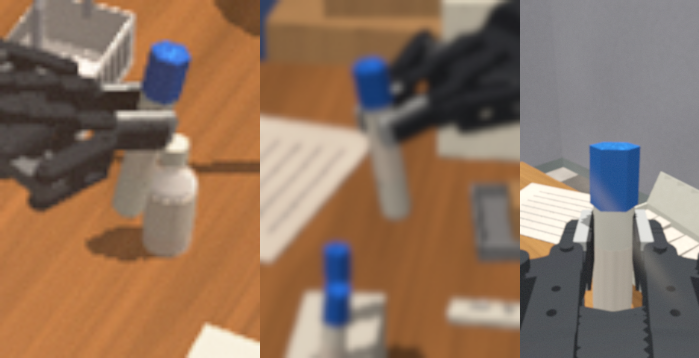

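Tube C is held upright. Its foot is at scene (338.6,222) and side (293.5,217).

Run:
```python
from h import *
s=monitor.get_state();r=R_.from_quat(s["tcp_rot"])
X,e=tri(eyes.camera_params("scene"),(338.6,222),eyes.camera_params("side"),(293.5,217)); print(X,e,r.inv().apply(X-s["eef_pos"]))
M=horiz(45,10); M[:,:2]*=-1; h=HOLES[0]; u=-M[:,0]; u=u/-u[2]
for z in(.085,.046):
    f=np.array([*h,0])+u*( .053-z); f[2]=z; goal(f,M,[-.0715,0,.0125])
```

```text
[0.62096072 0.00200113 0.22798643] 0.0037721978140016705 [-0.06954984 -0.00131785  0.01458905]
TCP [0.6844 0.0569 0.1576] row [-0.3105  0.0122  0.2732] [-0.0002  0.0006 -0.0006]
TCP [0.6795 0.052  0.1186] row [-0.4095  0.0124  0.2733] [-0.0002  0.0006 -0.0006]
```

```bash
python3 -m handwheel '[[0,0.012,0.27,0,0,0,-1],[-0.1,0.012,0.27,0,0,0,-1],[-0.2,0.012,0.272,0,0,0,-1],[-0.31,0.012,0.272,0,0,0,-1],[-0.31,0.012,0.272,0,0,0,-1],[-0.31,0.012,0.272,0,0,0,-1]]' ;python3 - <<'E'
from h import *
st()
M=horiz(45,10); M[:,:2]*=-1; h=HOLES[0]; u=-M[:,0]; u=u/-u[2]
for z in(.058,.045):
    f=np.array([*h,0])+u*( .053-z); f[2]=z; goal(f,M,[-.0715,0,.0125])
E
```

```text
time: 31.1
eef_pos: [0.6845, 0.0566, 0.1592]
tcp_rot: [0.708, 0.293, 0.594, -0.246]
contact_force: [1.2, -0.1, -0.1]
opening: 0.21
finger_force: 49.2
t 31.10 tcp [0.6845 0.0566 0.1592] rot [ 0.708  0.293  0.594 -0.246] q [-0.385  0.395  2.044  1.767  1.181 -0.87 ] F [ 1.2 -0.1 -0.1] op 0.210 ff 49.2
TCP [0.681  0.0535 0.1306] row [-0.0725 -0.0006  0.0008] [ 0.     -0.0001 -0.0004]
TCP [0.6794 0.0519 0.1176] row [-0.1055 -0.0006  0.0008] [ 0.     -0.0001 -0.0004]
```

```bash
python3 -m handwheel '[[-0.03,0,0,0,0,0,-1],[-0.055,0,0,0,0,0,-1],[-0.072,0,0,0,0,0,-1],[-0.082,0,0,0,0,0,-1],[-0.092,0,0,0,0,0,-1],[-0.105,0,0,0,0,0,-1],[-0.105,0,0,0,0,0,-1]]'; python3 -m handwheel '[[-0.01,0,0,0,0,0,-1],[-0.02,0,0,0,0,0,-1],[-0.02,0,0,0,0,0,-1]]'; python3 -c "
from h import *
s=monitor.get_state(); print('foot',s['eef_pos']+R_.from_quat(s['tcp_rot']).apply([-.0715,0,.0125]))"
```

```text
time: 31.98
eef_pos: [0.6781, 0.0519, 0.1157]
tcp_rot: [0.709, 0.292, 0.593, -0.247]
contact_force: [0.4, 0.1, 0.1]
opening: 0.212
finger_force: 49.2
time: 32.35
eef_pos: [0.6774, 0.0508, 0.1082]
tcp_rot: [0.709, 0.292, 0.593, -0.246]
contact_force: [1.7, 0.4, -1.5]
opening: 0.213
finger_force: 49.0
foot [0.67706734 0.05074265 0.03556807]
```

```bash
python3 -m handwheel '[[0,0,0,0,0,0,0.1],[0,0,0,0,0,0,0.3],[0,0,0,0,0,0,0.3],[0,0,0,0,0,0,0.3],[0.02,0,-0.1,0,0,0,0.3],[0.1,0,-0.22,0,0,0,0.3],[0.3,0,-0.3,0,0,0,0.3],[0.5,0,-0.3,0,0,0,0.3]]'
python3 - <<'E'
from h import *
st()
p,a=snap("scene","s11"); q,b=snap("side","d11")
for k in blue(a):
    m=k.reshape(-1,2).mean(0)
    if m[1]>200 and cv2.contourArea(k)<300: print(m,cv2.contourArea(k),"z.012",onz(p,m,.012)[:2].round(4),"z.12",onz(p,m,.12)[:2].round(4))
for i in range(4): print("cap pred",i,proj(p,[*HOLES[i],.12]))
goal([.45,.27,.33],down(90),[0,0,0])
E
```

```text
time: 33.35
eef_pos: [0.6155, -0.0118, 0.2877]
tcp_rot: [0.709, 0.291, 0.593, -0.246]
contact_force: [0.7, 0.3, 0.8]
opening: 0.651
finger_force: 0.0
t 33.35 tcp [ 0.6155 -0.0118  0.2877] rot [ 0.709  0.291  0.593 -0.246] q [-0.57   0.058  2.144  1.553  1.292 -0.605] F [0.7 0.3 0.8] op 0.651 ff 0.0
[336.22222222 314.59259259] 61.5 z.012 [ 0.655  -0.0498] z.12 [ 0.6872 -0.1249]
[344.92307692 290.        ] 47.0 z.012 [0.6411 0.022 ] z.12 [ 0.6751 -0.0624]
[370.61111111 256.47222222] 46.0 z.012 [0.6494 0.1486] z.12 [0.6823 0.0478]
cap pred 0 [370.68091862 254.66641858]
cap pred 1 [360.22220006 273.39053893]
cap pred 2 [348.98185611 293.62467003]
cap pred 3 [336.60162385 315.68327527]
TCP [0.45 0.27 0.33] row [ 0.127  -0.7952  0.1814] [ 0.1776 -0.4196 -0.2043]
```

```bash
python3 -m handwheel '[[0.12,-0.1,0.18,0.1776,-0.42,-0.204,0.3],[0.127,-0.2,0.181,0.1776,-0.42,-0.204,0.3],[0.127,-0.3,0.181,0.1776,-0.42,-0.204,0.3],[0.127,-0.4,0.181,0.1776,-0.42,-0.204,0.3],[0.127,-0.5,0.181,0.1776,-0.42,-0.204,0.3],[0.127,-0.6,0.181,0.1776,-0.42,-0.204,0.3],[0.127,-0.7,0.181,0.1776,-0.42,-0.204,0.3],[0.127,-0.795,0.181,0.1776,-0.42,-0.204,0.3],[0.127,-0.795,0.181,0.1776,-0.42,-0.204,0.3],[0.127,-0.795,0.181,0.1776,-0.42,-0.204,0.3],[0.127,-0.795,0.181,0.1776,-0.42,-0.204,0.3],[0.127,-0.795,0.181,0.1776,-0.42,-0.204,0.3]]'
python3 - <<'E'
from h import *
st()
p,a=snap("scene","s12"); q,b=snap("side","d12"); w,c=snap("wrist","w12"); np.save("w12.npy",w,allow_pickle=True)
for n,P,im in(("scene",p,a),("side",q,b)):
  for k in blue(im):
    m=k.reshape(-1,2).mean(0); X=onz(P,m,.12)
    if cv2.contourArea(k)<400 and .6<X[0]<.76 and abs(X[1])<.25: print(n,m,cv2.contourArea(k),"z.12",X[:2].round(4))
for i in range(4): print("cap pred",i,proj(p,[*HOLES[i],.12]),proj(q,[*HOLES[i],.12]))
y=np.hstack([cv2.resize(a[230:340,280:400],(240,220)),cv2.resize(b[250:360,250:370],(240,220))]); z=np.zeros((480,160*3,3),np.uint8)
z[:220,:]=y; z[220:480,:240]=cv2.resize(a[130:260,280:400],(240,260)); z[220:480,240:]=cv2.resize(b[300:460,250:430],(240,260))
cv2.imwrite("pics/c12.png",np.hstack([z[:,:],cv2.resize(c[:,80:400],(320,480))]))
E
```

```text
time: 34.95
eef_pos: [0.4483, 0.27, 0.3244]
tcp_rot: [0.708, 0.706, -0.004, -0.008]
contact_force: [0.2, 0.3, 0.8]
opening: 0.648
finger_force: 0.0
t 34.95 tcp [0.4483 0.27   0.3244] rot [ 0.708  0.706 -0.004 -0.008] q [ 0.343 -0.096  1.854  0.011  1.398  0.343] F [0.2 0.3 0.8] op 0.648 ff 0.0
scene [336.18518519 314.62962963] 59.5 z.12 [ 0.6872 -0.125 ]
scene [345.34482759 290.44827586] 47.5 z.12 [ 0.6764 -0.063 ]
scene [370.66666667 256.5       ] 49.0 z.12 [0.6825 0.0478]
side [265.41176471 271.08823529] 80.0 z.12 [0.6748 0.0623]
side [275.16363636 238.78181818] 126.5 z.12 [ 0.6788 -0.0808]
cap pred 0 [370.68091862 254.66641858] [263.84813858 268.55371285]
cap pred 1 [360.22220006 273.39053893] [267.70357467 254.36080101]
cap pred 2 [348.98185611 293.62467003] [271.16832877 241.4414721 ]
cap pred 3 [336.60162385 315.68327527] [274.4429139  229.54449199]
```

View pics/c12.png

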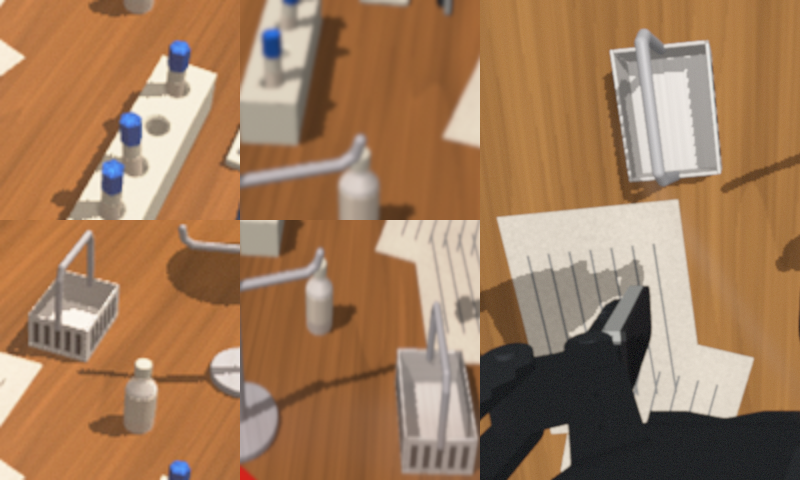

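All three tubes stand in holes; the middle one leans a few degrees. In the wrist view the basket's bar runs from (243,40) to (265,178). The hook tip is at scene (371.5,134) and side (310,321).

Run:
```python
from h import *
np.set_printoptions(precision=4,suppress=True)
S,D=eyes.camera_params("scene"),eyes.camera_params("side"); W=np.load("w12.npy",allow_pickle=True).item()
A,B=onz(W,(243,38),.135),onz(W,(265,180),.135); d=A-B
print("bar",A[:2],B[:2],"mid",(A+B)[:2]/2,"len",np.linalg.norm(d),"yaw",np.degrees(np.arctan2(d[1],d[0])))
q=np.array([onz(W,a,.055)[:2] for a in((212,50),(308,42),(320,172),(230,182))]);print("rim",q,q.mean(0),cv2.minAreaRect((q*1e3).astype(np.float32)))
for n,a,b in(("tip",(371.5,134),(310,321.5)),("bend",(374,142),(305,330)),("posttop",(413,140),(242,332)),("foot",(402,207),(250,424))):
    X,e=tri(S,a,D,b); print(n,X,e)
print("foot@0",onz(S,(402,207),0),onz(D,(250,424),0))
# local patches to refine posts: print grey profile rows
im=cv2.imread("pics/d12.png"); sc=cv2.imread("pics/s12.png")
for nm,i,rows,x0,x1 in(("side",im,(345,360,375,390),225,275),("scene",sc,(150,160,170,180,190),395,430)):
    for v in rows:
        r=cv2.cvtColor(i,cv2.COLOR_BGR2HSV)[v,x0:x1,1]; print(nm,v,"".join("#" if t<45 else "." for t in r))
```

```text
bar [0.3855 0.3981] [0.3971 0.2968] mid [0.3913 0.3475] len 0.10203365662327919 yaw 96.54662941735606
rim [[0.3407 0.4043]
 [0.4277 0.4105]
 [0.4378 0.2945]
 [0.3495 0.2849]] [0.3889 0.3486] ((389.3383483886719, 347.8617858886719), (88.81305694580078, 119.74957275390625), 4.2146806716918945)
tip [0.5437 0.3406 0.2206] 0.002814195000740873
bend [0.5524 0.3398 0.201 ] 0.0037931816933777377
posttop [0.6442 0.3728 0.217 ] 0.0036169830565562656
foot [0.6455 0.375  0.0024] 7.080672051960254e-05
foot@0 [0.6448 0.3778 0.    ] [0.6461 0.3731 0.    ]
side 345 ..............#########...........................
side 360 ................########..........................
side 375 .................########.........................
side 390 ..................########........................
scene 150 ................#####..............
scene 160 ..............#####................
scene 170 ............#####..................
scene 180 ...........####....................
scene 190 .........####......................
```

Run:
```python
from h import *
goal([.3969,.3181,.20],down(95.5),[0,0,0]); goal([.3969,.3181,.14],down(95.5),[0,0,0])
```

```text
TCP [0.3969 0.3181 0.2   ] row [ 0.1178 -0.1238  0.3145] [-0.005  -0.002  -0.0311]
TCP [0.3969 0.3181 0.14  ] row [ 0.1169 -0.1214  0.4645] [-0.005  -0.002  -0.0311]
```

```bash
python3 -m handwheel '[[0.118,-0.123,0.1,-0.005,-0.002,-0.031,0.2],[0.118,-0.123,0.2,-0.005,-0.002,-0.031,0.2],[0.118,-0.123,0.3,-0.005,-0.002,-0.031,0.2],[0.118,-0.123,0.3,-0.005,-0.002,-0.031,0.2]]'
python3 - <<'E'
from h import *
st()
w,c=snap("wrist","w13"); q,b=snap("side"); p,a=snap("scene")
s=monitor.get_state(); 
np.save("w13.npy",w,allow_pickle=True)
h=cv2.cvtColor(c,cv2.COLOR_BGR2HSV)
for v in (60,100,140,180,220,250): print(v,"".join("#" if t<60 else "." for t in h[v,200:460:4,1]))
print("TCPline",[proj(w,s["eef_pos"]+R_.from_quat(s["tcp_rot"]).apply([x,0,.065])).round(0) for x in(0,.03,.06)])
cv2.imwrite("pics/c13.png",np.hstack([c[:,100:540],cv2.resize(b[290:470,310:490],(360,480))]))
E
```

```text
time: 35.6
eef_pos: [0.3948, 0.3175, 0.2022]
tcp_rot: [0.672, 0.741, -0.004, -0.001]
contact_force: [-0.6, 0.2, 0.2]
opening: 0.603
finger_force: 0.0
t 35.60 tcp [0.3948 0.3175 0.2022] rot [ 0.672  0.741 -0.004 -0.001] q [ 0.477 -0.038  2.025  0.     1.162  0.38 ] F [-0.6  0.2  0.2] op 0.603 ff 0.0
60 .................................................................
100 ..............###################################................
140 ..............###################################................
180 ..............##################################.................
220 ...............#################################.................
250 ...............################################..................
TCPline [array([337., 266.]), array([338., 205.]), array([339., 138.])]
```

View pics/c13.png

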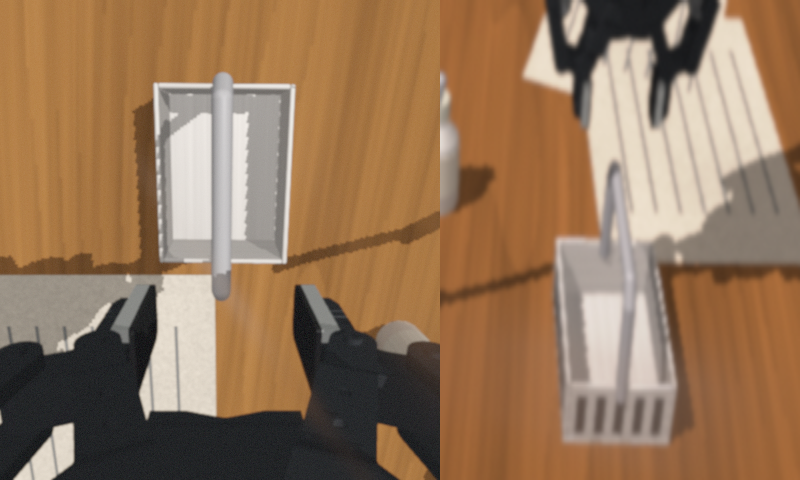

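The bar runs straight up the wrist view from (323,75) to (322,297), centred between the fingers. I'll shift 6 mm along it, descend, grip and lift.

```bash
python3 -m handwheel '[[0.015,-0.005,0.05,0,0,0,0.2],[0.015,-0.005,0.12,0,0,0,0.2],[0.015,-0.005,0.153,0,0,0,0.2],[0.015,-0.005,0.153,0,0,0,0.2],[0.015,-0.005,0.153,0,0,0,-1],[0.015,-0.005,0.153,0,0,0,-1],[0.015,-0.005,0.153,0,0,0,-1],[0.015,-0.005,0.153,0,0,0,-1],[0.015,-0.005,0.153,0,0,0,-1],[0.015,-0.005,0.153,0,0,0,-1],[0.015,-0.005,0.153,0,0,0,-1]]' 70; python3 -c "from h import *;st()"; python3 -m handwheel '[[0,0,-0.05,0,0,0,-1],[0,0,-0.13,0,0,0,-1],[0,0,-0.22,0,0,0,-1],[0,0,-0.28,0,0,0,-1],[0,0,-0.28,0,0,0,-1],[0,0,-0.28,0,0,0,-1]]'
python3 - <<'E'
from h import *
st()
u=np.array([-.3256,.9455]); hk=np.array([-.9455,-.3256]); seat=np.array([.645,.3745])+.07*hk
for k,z in((.07,.251),(0,.251),(0,.216)): goal([*(seat+hk*k-u*.0295),z],down(109),[0,0,0])
E
```

```text
time: 37.12
eef_pos: [0.3948, 0.3247, 0.1458]
tcp_rot: [0.672, 0.741, 0.0, 0.0]
contact_force: [-2.7, -1.6, 6.4]
opening: 0.086
finger_force: 68.6
t 37.12 tcp [0.3948 0.3247 0.1458] rot [0.672 0.741 0.    0.   ] q [ 0.49   0.039  2.061 -0.     1.041  0.393] F [-2.7 -1.6  6.4] op 0.086 ff 68.6
time: 37.88
eef_pos: [0.3937, 0.324, 0.2547]
tcp_rot: [0.672, 0.741, -0.001, -0.0]
contact_force: [-0.9, -0.1, -2.6]
opening: 0.081
finger_force: 68.7
t 37.88 tcp [0.3937 0.324  0.2547] rot [ 0.672  0.741 -0.001 -0.   ] q [ 0.49  -0.085  1.97  -0.     1.259  0.392] F [-0.9 -0.1 -2.6] op 0.081 ff 68.7
TCP [0.5222 0.301  0.251 ] row [-0.0884  0.3142  0.0085] [-0.0009  0.0003 -0.0746]
TCP [0.5884 0.3238 0.251 ] row [-0.0478  0.4844  0.008 ] [-0.0009  0.0003 -0.0746]
TCP [0.5884 0.3238 0.216 ] row [-0.0476  0.4846  0.0955] [-0.0009  0.0003 -0.0746]
```

The basket is gripped (opening 8 %, force −2.6 N of weight). Now to the approach position beyond the hook's tip, bar above tip height.

```bash
python3 -m handwheel '[[-0.03,0.1,-0.018,0,0,-0.02,-1],[-0.06,0.2,-0.018,0,0,-0.05,-1],[-0.088,0.314,-0.018,0,0,-0.075,-1],[-0.088,0.314,-0.018,0,0,-0.075,-1],[-0.088,0.314,-0.018,0,0,-0.075,-1],[-0.088,0.314,-0.018,0,0,-0.075,-1]]'
python3 - <<'E'
from h import *
st()
w,c=snap("wrist","w14"); s=monitor.get_state(); r=R_.from_quat(s["tcp_rot"])
h=cv2.cvtColor(c,cv2.COLOR_BGR2HSV)
for v in range(40,300,20): print(v,"".join("#" if t<60 else "." for t in h[v,200:500:4,1]))
for x in(.03,.06,.075): print("bar pred",x,proj(w,s["eef_pos"]+r.apply([x,0,.011])).round(0))
u=np.array([-.3256,.9455]); hk=np.array([-.9455,-.3256]); seat=np.array([.645,.3745])+.07*hk
for k in(.039,.025): print("hook tip proj",proj(w,[*(seat+hk*k),.22]).round(0))
for k,z in((0,.262),(0,.219)): goal([*(seat+hk*k-u*.0295),z],down(109),[0,0,0])
E
```

```text
time: 38.62
eef_pos: [0.5216, 0.3018, 0.2628]
tcp_rot: [0.58, 0.815, -0.001, -0.001]
contact_force: [0.7, -0.0, -2.0]
opening: 0.079
finger_force: 68.8
t 38.62 tcp [0.5216 0.3018 0.2628] rot [ 0.58   0.815 -0.001 -0.001] q [0.356 0.12  1.747 0.    1.276 0.023] F [ 0.7 -0.  -2. ] op 0.079 ff 68.8
40 ...........................................................................
60 ...........................................................................
80 .............................#####.........................................
100 .........############################################......................
120 .........############################################..........############
140 .........############################################.....#################
160 .........###########################################....###################
180 ..........##########################################....###################
200 ..........##########################################......#################
220 ..........#################################################################
240 ...........########################################........................
260 ...........########################################........................
280 ...........########################################........................
bar pred 0.03 [330. 236.]
bar pred 0.06 [330. 147.]
bar pred 0.075 [330.  99.]
hook tip proj [403. 220.]
hook tip proj [436. 220.]
TCP [0.5884 0.3238 0.262 ] row [-0.0029  0.1754  0.003 ] [-0.0003  0.      0.0006]
TCP [0.5884 0.3238 0.219 ] row [-0.0029  0.1755  0.1105] [-0.0003  0.      0.0006]
```

The hook shows at wrist row 220 where it was predicted, about 30 mm along the bar from the grip. I'll thread it and lower.

```bash
python3 -m handwheel '[[-0.003,0.06,0.003,0,0,0,-1],[-0.003,0.12,0.003,0,0,0,-1],[-0.003,0.175,0.003,0,0,0,-1],[-0.003,0.175,0.003,0,0,0,-1],[-0.003,0.175,0.003,0,0,0,-1]]'; python3 -m handwheel '[[0,0,0.03,0,0,0,-1],[0,0,0.06,0,0,0,-1],[0,0,0.09,0,0,0,-1],[0,0,0.1,0,0,0,-1],[0,0,0.1,0,0,0,-1]]'; python3 -c "from h import *;st()"
```

```text
time: 39.3
eef_pos: [0.5884, 0.3235, 0.2625]
tcp_rot: [0.58, 0.815, -0.0, -0.0]
contact_force: [-0.6, 0.4, -2.2]
opening: 0.083
finger_force: 68.8
time: 39.92
eef_pos: [0.5893, 0.3232, 0.2219]
tcp_rot: [0.58, 0.814, -0.001, -0.0]
contact_force: [-0.4, 1.2, -1.2]
opening: 0.086
finger_force: 68.8
t 39.92 tcp [0.5893 0.3232 0.2219] rot [ 0.58   0.814 -0.001 -0.   ] q [ 0.351  0.303  1.609 -0.     1.231  0.018] F [-0.4  1.2 -1.2] op 0.086 ff 68.8
```

```bash
python3 -m handwheel '[[0,0,0.004,0,0,0,-1],[0,0,0.008,0,0,0,-1],[0,0,0.008,0,0,0,-1]]'
python3 - <<'E'
from h import *
st()
w,c=snap("wrist"); h=cv2.cvtColor(c,cv2.COLOR_BGR2HSV)
for v in range(60,300,20): print(v,"".join("#" if t<60 else "." for t in h[v,200:500:4,1]))
E
```

```text
time: 40.3
eef_pos: [0.5897, 0.3234, 0.2199]
tcp_rot: [0.58, 0.814, 0.0, 0.0]
contact_force: [0.7, 0.4, -1.2]
opening: 0.083
finger_force: 68.9
t 40.30 tcp [0.5897 0.3234 0.2199] rot [0.58  0.814 0.    0.   ] q [ 0.351  0.305  1.611 -0.     1.225  0.019] F [ 0.7  0.4 -1.2] op 0.083 ff 68.9
60 ...........................................................................
80 .............................#####.........................................
100 .........############################################......................
120 .........######################################################............
140 .........##########################################################........
160 ..........##########################################################.......
180 ..........#########################################################........
200 ..........#################################################################
220 ..........#################################################################
240 ###############################################################............
260 ####.......########################################........................
280 ...........########################################........................
```

```bash
python3 -m handwheel '[[0,0,0.005,0,0,0,-1],[0,0,0.01,0,0,0,-1],[0,0,0.01,0,0,0,-1]]'; python3 -c "
from h import *
import time
st()
p=[monitor.get_state()['contact_force'] for i in range(3)];print(p)"
```

```text
time: 40.72
eef_pos: [0.5902, 0.3235, 0.2185]
tcp_rot: [0.58, 0.814, 0.001, 0.001]
contact_force: [-2.1, -1.7, 7.1]
opening: 0.084
finger_force: 70.0
t 40.73 tcp [0.5902 0.3235 0.2185] rot [0.58  0.814 0.001 0.001] q [ 0.351  0.306  1.612 -0.     1.221  0.018] F [-2.1 -1.7  7.1] op 0.084 ff 70.0
[array([-2.11399551, -1.70582585,  7.09786424]), array([-2.11399551, -1.70582585,  7.09786424]), array([-2.11399551, -1.70582585,  7.09786424])]
```

```bash
python3 -m handwheel '[[0,0,-0.003,0,0,0,-1],[0,0,-0.003,0,0,0,-0.7],[0,0,-0.003,0,0,0,-0.5],[0,0,-0.003,0,0,0,-0.3],[0,0,-0.003,0,0,0,-0.2],[0,0,-0.003,0,0,0,-0.2]]'; python3 -m handwheel '[[0,0,-0.02,0,0,0,-0.2],[0,0,-0.05,0,0,0,-0.2],[0,0,-0.1,0,0,0,-0.2],[0,0,-0.2,0,0,0,-0.2],[0,0,-0.3,0,0,0,-0.2],[0,0,-0.35,0,0,0,-0.2],[0,0,-0.35,0,0,0,-0.2]]'
python3 - <<'E'
from h import *
st()
w,c=snap("wrist","w15"); S,a=snap("scene","s15"); D,b=snap("side","d15"); h=cv2.cvtColor(c,cv2.COLOR_BGR2HSV)
for v in range(40,330,20): print(v,"".join("#" if t<60 else "." for t in h[v,200:520:4,1]))
h=cv2.cvtColor(b,cv2.COLOR_BGR2HSV)
for v in range(310,450,8): print(v,"".join("#" if t<50 else "." for t in h[v,220:440:3,1]))
seat=np.array([.5788,.3517])
print("seat side",proj(D,[*seat,.2]),"bottom side",proj(D,[*seat,.075]),"seat scene",proj(S,[*seat,.2]),"wrist bar ends pred",[proj(w,[seat[0]-.3256*k,seat[1]+.9455*k,.21]).round() for k in(-.05,0,.05)])
for n,P,im in(("scene",S,a),("side",D,b)):
  for k in blue(im):
    m=k.reshape(-1,2).mean(0); X=onz(P,m,.12)
    if cv2.contourArea(k)<400 and .6<X[0]<.76 and abs(X[1])<.25: print(n,m,cv2.contourArea(k),"z.12",X[:2].round(4))
E
```

```text
time: 41.48
eef_pos: [0.5894, 0.3234, 0.2163]
tcp_rot: [0.58, 0.814, -0.0, -0.0]
contact_force: [-0.4, -0.8, 0.1]
opening: 0.4
finger_force: 0.0
time: 42.35
eef_pos: [0.59, 0.3236, 0.3595]
tcp_rot: [0.58, 0.814, 0.002, 0.001]
contact_force: [-0.2, 0.8, -0.1]
opening: 0.4
finger_force: 0.0
t 42.35 tcp [0.59   0.3236 0.3595] rot [0.58  0.814 0.002 0.001] q [ 0.351  0.222  1.458 -0.     1.457  0.018] F [-0.2  0.8 -0.1] op 0.400 ff 0.0
40 .............................................................................###
60 .............................................................................###
80 ............................................................................####
100 ..................##########################................................####
120 ..................###################################.......................####
140 ..................######################################....................####
160 ..................#######################################...................####
180 ...............##############################################.......
[... 1823 characters left out ...]
................................................
438 ..################........................................................
446 .......#######............................................................
seat side [286.70535609 334.35373623] bottom side [288.12194652 388.77992841] seat scene [384.87325607 142.81161957] wrist bar ends pred [array([324., 252.]), array([324., 182.]), array([324., 104.])]
scene [336.25925926 314.62962963] 59.5 z.12 [ 0.6873 -0.1249]
scene [346.35 292.25] 46.0 z.12 [ 0.6801 -0.0662]
scene [370.69444444 256.52777778] 47.0 z.12 [0.6826 0.0477]
side [265.52941176 271.08823529] 82.0 z.12 [0.6746 0.0623]
side [274.96363636 238.78181818] 137.5 z.12 [ 0.6793 -0.0807]
```

The basket hangs level on the hook. In the side view it spans columns 259–320, as predicted, and in the wrist view the bar sits on the hook at row 180. Cap 3 has shifted slightly, so I'll press each cap down gently to be sure the tubes are home.

Run:
```python
from h import *
for i in(0,2,3): goal([*HOLES[i],.165],down(93),[0,0,0])
D=eyes.camera_params("side"); im=cv2.imread("pics/d15.png")
for k in blue(im):
    x,y,w,h=cv2.boundingRect(k)
    if 200<y<300 and 240<x<300: print(x,y,w,h)
for i in(0,2,3): print(i,"side top/bot",proj(D,[*HOLES[i],.125]).round(1),proj(D,[*HOLES[i],.097]).round(1))
```

```text
TCP [0.6803 0.0528 0.165 ] row [-0.7134 -0.0027  0.4727] [-0.0013  0.0002  0.0892]
TCP [ 0.6862 -0.0668  0.165 ] row [-1.0008 -0.0864  0.4731] [-0.0013  0.0002  0.0892]
TCP [ 0.689  -0.1268  0.165 ] row [-1.1449 -0.1287  0.4733] [-0.0013  0.0002  0.0892]
262 265 8 14
271 227 8 25
0 side top/bot [263.8 266.7] [264.3 277. ]
2 side top/bot [271.1 239.7] [271.5 249.4]
3 side top/bot [274.4 227.8] [274.7 237.3]
```

By height in the side view all three caps match the home position within 1 px. I'll still probe each from above down to 2–3 mm over the home height.

```bash
python3 -m handwheel '[[-0.14,-0.003,0,0,0,0.089,-1],[-0.28,-0.003,0,0,0,0.089,-1],[-0.43,-0.003,0,0,0,0.089,-1],[-0.57,-0.003,0.05,0,0,0.089,-1],[-0.713,-0.003,0.2,0,0,0.089,-1],[-0.713,-0.003,0.35,0,0,0.089,-1],[-0.713,-0.003,0.47,0,0,0.089,-1],[-0.713,-0.003,0.5,0,0,0.089,-1],[-0.713,-0.003,0.518,0,0,0.089,-1],[-0.713,-0.003,0.518,0,0,0.089,-1]]' 20; python3 -c "
from h import *
st()
for i in(2,3): goal([*HOLES[i],.147],down(93),[0,0,0])"
```

```text
time: 43.75
eef_pos: [0.6828, 0.0537, 0.1519]
tcp_rot: [0.688, 0.726, 0.001, 0.001]
contact_force: [-1.0, -0.1, 0.6]
opening: -0.001
finger_force: 0.0
t 43.75 tcp [0.6828 0.0537 0.1519] rot [0.688 0.726 0.001 0.001] q [-0.069  0.393  1.627 -0.     1.118 -0.123] F [-1.  -0.1  0.6] op -0.001 ff 0.0
TCP [ 0.6862 -0.0668  0.147 ] row [-0.3014 -0.0076  0.0123] [0.0012 0.0002 0.0004]
TCP [ 0.689  -0.1268  0.147 ] row [-0.4515 -0.0087  0.0124] [0.0012 0.0002 0.0004]
```

```bash
python3 -m handwheel '[[0,-0.005,0.01,0,0,0,-1],[0,-0.005,0.013,0,0,0,-1],[0,-0.005,0.013,0,0,0,-1]]'; python3 -m handwheel '[[0,0,-0.05,0,0,0,-1],[-0.15,0,-0.06,0,0,0,-1],[-0.3,0,-0.05,0,0,0,-1],[-0.3,0,-0.05,0,0,0,-1],[-0.3,0,-0.02,0,0,0,-1],[-0.3,0,0,0,0,0,-1],[-0.3,0,0,0,0,0,-1]]'; python3 -m handwheel '[[0,0,-0.05,0,0,0,-1],[-0.08,0,-0.06,0,0,0,-1],[-0.15,0,-0.05,0,0,0,-1],[-0.15,0,-0.05,0,0,0,-1],[-0.15,0,-0.02,0,0,0,-1],[-0.15,0,0,0,0,0,-1],[-0.15,0,0,0,0,0,-1]]'
```

```text
time: 44.12
eef_pos: [0.6796, 0.0534, 0.1448]
tcp_rot: [0.688, 0.726, 0.0, 0.0]
contact_force: [-0.5, 0.2, 0.0]
opening: -0.004
finger_force: 0.0
time: 45.0
eef_pos: [0.6864, -0.065, 0.1448]
tcp_rot: [0.687, 0.726, 0.0, 0.001]
contact_force: [-0.5, 0.2, 3.8]
opening: -0.006
finger_force: 1.7
time: 45.88
eef_pos: [0.6893, -0.1253, 0.1443]
tcp_rot: [0.688, 0.726, 0.0, 0.0]
contact_force: [-0.1, 0.6, 4.0]
opening: -0.001
finger_force: 1.6
```

All three tubes are home: the probe met at most light contact at the home height. I'll retreat, check numerically and hand in.

```bash
python3 -m handwheel '[[0,0,-0.1,0,0,0,-1],[0,0,-0.25,0,0,0,-1],[0,0,-0.4,0,0,0,-1],[0,0,-0.5,0,0,0,-1],[0,0,-0.5,0,0,0,-1],[0,0,-0.5,0,0,0,-1],[0,0,-0.5,0,0,0,-1],[0,0,-0.5,0,0,0,-1]]'
python3 - <<'E'
from h import *
S,a=snap("scene"); D,b=snap("side")
for n,P,im in(("scene",S,a),("side",D,b)):
  for k in blue(im):
    m=k.reshape(-1,2).mean(0); X=onz(P,m,.12)
    if cv2.contourArea(k)<400 and .6<X[0]<.76 and abs(X[1])<.25: print(n,m.round(1),cv2.boundingRect(k),X[:2].round(4))
for i in(0,2,3): print(proj(S,[*HOLES[i],.12]).round(1),proj(D,[*HOLES[i],.12]).round(1))
old=cv2.imread("pics/d15.png"); print("side basket diff",cv2.absdiff(old,b)[335:410,255:325].mean())
E
```

```text
time: 46.88
eef_pos: [0.6886, -0.1262, 0.3418]
tcp_rot: [0.688, 0.726, -0.001, -0.002]
contact_force: [0.0, 0.1, 0.1]
opening: -0.001
finger_force: 0.0
scene [337.3 313.9] (333, 310, 10, 9) [ 0.6883 -0.1223]
scene [346.5 292.6] (340, 287, 10, 15) [ 0.6808 -0.067 ]
scene [370.6 256.5] (365, 251, 10, 14) [0.6824 0.0477]
side [265.5 271.1] (262, 265, 8, 14) [0.6746 0.0624]
side [275.  238.6] (272, 227, 7, 25) [ 0.6793 -0.0817]
[370.7 254.7] [263.8 268.6]
[349.  293.6] [271.2 241.4]
[336.6 315.7] [274.4 229.5]
side basket diff 10.384761904761906
```

Run:
```python
from h import *
D,b=snap("side","d16"); D,c=snap("side"); print("still",cv2.absdiff(c,b)[335:410,255:325].mean())
h=cv2.cvtColor(b,cv2.COLOR_BGR2HSV)
for v in range(318,414,8): print(v,"".join("#" if t<50 else "." for t in h[v,220:360:3,1]))
S,a=snap("scene"); h=cv2.cvtColor(a,cv2.COLOR_BGR2HSV)
x,y=proj(S,[*HOLES[3],.12]).astype(int)
for v in range(y-8,y+18,2): print(v,a[v,x-6:x+9:3].tolist())
```

```text
still 0.4160634920634921
318 ...........###########........#...............#
326 ....................###.....####...............
334 ......###........###########.##................
342 .......#####........#############..............
350 .......###...####################..............
358 .......###...####################..............
366 .......###...###################...............
374 ........##....##################...............
382 ........###...####################.............
390 ........###....###################.............
398 ........###....###################.............
406 .....#############################.............
307 [[52, 79, 120], [169, 194, 210], [199, 227, 237], [228, 246, 253], [102, 117, 129]]
309 [[49, 76, 115], [127, 152, 169], [167, 135, 132], [160, 138, 134], [103, 118, 136]]
311 [[112, 132, 151], [225, 132, 87], [231, 133, 81], [215, 122, 79], [155, 118, 113]]
313 [[133, 153, 167], [233, 131, 79], [237, 143, 85], [236, 141, 84], [190, 114, 80]]
315 [[194, 225, 237], [240, 134, 79], [233, 138, 82], [229, 132, 81], [171, 113, 92]]
317 [[225, 243, 252], [109, 68, 63], [239, 137, 84], [181, 105, 76], [169, 161, 163]]
319 [[227, 245, 253], [93, 62, 62], [107, 72, 70], [108, 73, 70], [190, 205, 218]]
321 [[228, 246, 254], [98, 67, 66], [105, 73, 69], [108, 69, 62], [201, 223, 236]]
323 [[227, 245, 254], [98, 66, 65], [103, 69, 66], [111, 73, 65], [202, 224, 236]]
325 [[227, 245, 252], [100, 81, 84], [107, 71, 64], [110, 67, 62], [209, 231, 240]]
327 [[228, 245, 252], [108, 123, 137], [106, 105, 114], [116, 131, 143], [219, 238, 246]]
329 [[195, 224, 234], [102, 120, 133], [110, 127, 139], [128, 144, 158], [222, 239, 247]]
331 [[107, 124, 136], [106, 122, 136], [110, 126, 139], [127, 144, 159], [210, 233, 243]]
```

The basket is still and unchanged, and cap 4 is only shaded (it spans rows 310–326, home). Handing in.

```bash
python3 -c "from plant import ctrl; print(ctrl.sign_off())"
```

```text
the job is handed in; nothing more can be done
None
```

I handed the job in at about 47 s: the carton is flat in the tray, all three tubes stand cap up in holes 1, 3 and 4 (the middle tube leaning about 5°), and the basket hangs level on the hook, but the hand-in gave no verdict.

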